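# Hook a reamer out of the stock rack and lay it in its tray

### The job

The reamer has slid deep into one lane of the stock rack: use the long hook from the tool rest to draw it towards you until its blade stands out of the mouth, then put the hook back in its rest as it lay. Take the reamer by its blade, bring it out and lay it down on the bench, then take it again by its handle and lay it fully home in the empty slot of the tray, blade to the slot's narrow end. Do not let the reamer drop, and leave the other things alone.

Things in the scene. Friction and masses are not known exactly. Their poses are not given: they have to be found in the camera images.
- rack: low plywood stock rack, fixed, 275 deep x 204 wide x 137 mm high: three parallel lanes with centres at y = -64, 0, +64 mm, open only at the front (-x). Origin: centre of its underside; x points from the front into the lanes. The top is closed by seven cross slats 14 mm wide with gaps of 30 mm (one can see in, a hand cannot go in)
- rack_mouth (a point): point on the rack's front edge, on the middle lane's centre line at floor height. Each lane is 56 mm wide, 84 mm high, 267 mm deep, floor 45 mm above the bench, back board 60 mm high. Axes as the rack's
- reamer: the reamer: 165 mm long, about 160 g, pale wooden octagonal handle 30 mm across flats and 100 mm long, then a square steel blade 65 mm long. Starts deep in one of the three lanes (any), blade towards the mouth, blade tip 40 to 70 mm inside. Origin on its axis, 82.5 mm from either end; x from butt to blade tip. It balances 72 mm from the butt
- reamer_handle (a point): middle of the reamer's handle, on the axis, 50 mm from the butt. The reamer lies level on a flat of its handle, its axis 15 mm above the support, and does not roll; the blade stays clear of the support
- reamer_tip (a point): end of the reamer's blade, on the axis. The blade is straight: the first 35 mm from the handle 12 mm square, the last 30 mm 10 mm square
- reamer_butt (a point): centre of the reamer's flat butt (handle end), on the axis
- hook: the retrieving hook, 355 mm long, 130 g: pale octagonal wooden handle 26 mm across flats and 100 mm long, then a straight steel rod of 7 mm diameter with its end bent down at a right angle. Origin: middle of the handle, on the axis; x along the rod to the bent end, z up, opposite to the bent end
- hook_handle (a point): middle of the hook's handle, on the axis. It starts level in the tool rest, 60 mm above the bench, bent end hanging down
- hook_tip (a point): lowest end of the hook's bent end, a 7 mm round pin: 305 mm along x from the handle's middle and 30 mm below the rod's axis
- rest: wooden tool rest, fixed: two notched rails, up to 70 mm high, across the tools. The hook's handle lies in a notch 34 wide, 13 mm deep (36 to 48 mm behind the handle's middle), its rod in a notch 16 wide, 13 mm deep (165 mm ahead of it). Between the rails the handle is free. Origin: on the bench under the handle's middle; x along the hook as it lies
- tray: fitted wooden tray, 224 x 200 x 46 mm, fixed; one empty slot at y = -55 mm, the two other places hold other reamers. Origin: centre of its underside; x along the slots, from handle end to blade end
- tray_slot (a point): where the reamer's origin comes when laid home in the empty slot, 10 mm below the tray's top; x along the slot to its narrow blade end. Slot: 175 long, 25 deep, 36 wide at the handle, 24 mm at the blade. A finger channel 48 mm long, 31 mm deep, free for at least 42 mm to either side, crosses it at the handle's middle (32.5 mm towards -x)
- billet_a: dark squared wooden billet, 150 x 36 x 36 mm, lying in another lane of the rack; leave it alone. Origin: centre of its underside
- billet_b: mid-brown squared wooden billet, 170 x 36 x 36 mm, lying in another lane of the rack; leave it alone. Origin: centre of its underside
- chisel: turning chisel, 283 mm long, dark octagonal handle 26 mm across, lying in the tool rest parallel to the hook, 75 mm nearer the robot, handle the same way; leave it alone. Origin: on its axis, 65 mm from its handle end
- bell_a: turned pale wooden bell, standing on its wide end, 100 mm high, 62 mm across the foot, leave it alone. Origin: centre of its foot
- bell_b: turned dark wooden bell, standing on its wide end, 125 mm high, 59 mm across the foot, leave it alone. Origin: centre of its foot
- oil: amber oil bottle, 60 mm across, 170 mm high, leave it alone. Origin: centre of its foot
- tin: open steel tin, 72 mm across, 60 mm high, leave it alone. Origin: centre of its foot
Not all that is in view belongs to the job. What is shaped like the reamer but green is not meant.

How it is judged:
By the outcome, as a careful person would: the job done as asked, in the order asked, and still so for the second after the job is handed in, with the robot touching nothing.
It also fails if it takes over 72 s, if anything falls off the work surface, if the arm or the gripper's body presses on something with over 40 N, if the wrist force passes 120 N, or if a joint passes its speed limit or range.

### The arm

A 6-joint arm with a two-finger parallel gripper is mounted at the origin on the work surface. World frame = base frame: x ahead of the robot, y to its left, z up, the work surface at z = 0. Lengths are in mm, angles in rad, forces in N, time in s.
With the tool pointing down it reaches from about 275 to 775 mm from the base axis. Payload 14.6 kg.
Tool frame: the origin (TCP) lies on the centre line of the jaws, within the pads' length; the fingertips stand 14 mm ahead of it and the grasp point (between the pads) lies 5 mm behind it (r.tips_ahead is the distance from the TCP to the fingertips, in mm); y points along the fingers, z is the direction in which the jaws open and shut, and the axes are right-handed (so a half turn about y gives the same grasp; the last joint's range is limited). The gripper opens to 85 mm and grips with 20 to 120 N. Pads are 22 mm wide; open, the fingers measure 114 mm over their backs; the gripper's body (76 mm by 85 mm) begins 54 mm behind the grasp point. The pads swing forward as they close: fully open they stand 13 mm farther back than shut.
Start: joints at [-1.421, 0.263, -0.048, 1.259, 0, 1.415], TCP at [157.547, -500.806, 245.278] pointing down, gripper open.
Joint ranges: [-2.65, 2.65], [-0.89, 1.7], [-1.18, 1.37], [-2.13, 2.11], [-1.35, 1.29], [-3.14, 3.14]. Speed limits (rad/s): [1.89, 1.89, 2.57, 2.79, 3.14, 3.14].

### API

Orientations are given as a rotation vector (axis times angle).
In Python, from cell import readout, cams, hand_in, r gives the robot as it stands. The module is installed in compiled form; this text tells all that it offers.
- The arm moves only by the tool carry_out, never from a script. Its argument "moves" is one flat list of numbers, 6 for each row, row after row: the shift along the world's x, y, z in m, then the turn, a rotation vector about the world's x, y, z in rad. A call has 1 to 5 rows; each row is the pose to reach, as a shift and turn from the pose commanded when the call began; what a row does not reach only later rows make up. A row lasts 1/12 s, in which the tool goes at most 41.7 mm and 7.16 degrees, less where a joint would pass 70% of its speed; a pose out of reach is approached as far as the arm can. A call with a gripper value outside its range is refused whole. "hand" is the closure, from 0 (fully open) to 1 (shut), set as the call begins (left out, the last holds). The fingers move at their own pace and stop on an object; the grip force is fixed at half the most. Time passes only in rows, so rows that repeat a pose let the fingers close. It gives the time, the measured TCP pose, the force and the opening at its end, in the units of the state.
- readout.get_obs(): the state, without advancing time (a new reading comes with each control period).
- cams.get_image(name): name is "scene" or "top"; returns the picture (400x640x3 uint8, red, green, blue); there is no depth.
- cams.calibration(name): a dict with "camera_matrix" (3x3 intrinsics, pixels), "origin" and "orientation" of the camera in the world. Camera axes: x right, y down, z forward; pixel columns grow to the right and rows downward; lengths in mm; the calibration is good to about 2 mm. A picture is of the moment at which its call begins. calibration takes no time and is no camera call.
- hand_in(): hands the job in, once; it reports no verdict.
Trained networks look in the newest picture that a camera, given by its name, has taken for a name from the list of things; names that differ only in an ending like _2 or _b are one class to them, and where a whole thing is asked for, a point or a joint stands for the part that bears it (a point fixed in the world has none). Each returns a list of dicts, best first, with "conf" (0 to 1); they miss things now and then, are a little off and sometimes report something else, mostly with a low value. They report only what shows in the picture. A call takes as long as a camera call. They do not tell look-alikes from the thing itself.
- cams.find_in(query, camera): "position" ([x, y, z] in mm, in world coordinates, good to about 4 mm: the middle of the surface that is visible of it).
The state is a dict: "time_s": time; "qpos": joint angles; "joint_velocities": joint speeds; "joint_efforts": joint torques, N m; "tool_pos": TCP position; "tcp_rot": TCP orientation; "ft_force": force on the tool from outside, world axes, zero at the start; "moment": the same for the moment, N m; "finger_gap": finger opening in mm.
Only numpy, scipy, OpenCV 4.12 (cv2) and the standard library are available. Lean on these libraries where they do the work, as an engineer would, in place of code of your own. Each camera call takes 0.05 s, during which the arm holds its last target.

## Working session

There is one attempt and no reset: what is moved stays moved. The work goes in short steps, Python scripts to look and compute and a tool call to move; the robot and the scene stay as the last step left them, time stands still between calls to the robot, and variables do not carry over. Pictures are saved under pics/ and viewed, and the job is handed in when it is done.

Besides the shell and the picture viewer there is one more tool, called after "Call:" in YAML: its name, and indented under it one key for each argument. carry_out: Moves the arm, as the interface text tells. Its arguments: {"type":"object","properties":{"moves":{"type":"array","items":{"type":"number"}},"hand":{"type":"number"}},"required":["moves"]}

```bash
ls; mkdir -p pics
python3 - <<'E'
from cell import readout, cams, r
import cv2,json
o=readout.get_obs(); print(o)
for n in ("scene","top"):
    im=cams.get_image(n); cv2.imwrite(f"pics/{n}0.png",im[:,:,::-1]); print(n,cams.calibration(n))
print([a for a in dir(r) if a[0]!='_'])
E
```

```text
pics
{'time_s': 0.0, 'qpos': array([-1.42130755e+00,  2.63531577e-01, -4.89347675e-02,  1.25943177e+00,
        1.07838890e-05,  1.41550089e+00]), 'joint_velocities': array([-8.50188062e-04,  1.23318735e-03,  1.75308684e-03, -2.24370620e-05,
       -1.34650091e-03, -3.15717522e-04]), 'joint_efforts': array([-3.41835206e-03, -6.37619805e+01,  3.84567654e+01,  1.38569641e-02,
       -1.26368350e-04,  6.93854787e-06]), 'tool_pos': array([ 157.50512471, -500.53232594,  244.82141508]), 'tcp_rot': array([-0.31594277,  2.05839   , -2.05609685]), 'ft_force': array([ 0.09627313,  0.06088217, -0.81115456]), 'moment': array([0.00429754, 0.05876033, 0.00206953]), 'finger_gap': 85.11173529734016}
scene {'camera_matrix': array([[423.38759689,   0.        , 322.51756401],
       [  0.        , 423.38759689, 196.10479802],
       [  0.        ,   0.        ,   1.        ]]), 'origin': array([1139.31631207, -506.63578643,  953.65210108]), 'orientation': array([-2.23321571, -0.93506763,  0.3835557 ])}
top {'camera_matrix': array([[436.40684461,   0.        , 316.07239407],
       [  0.        , 436.40684461, 200.95357075],
       [  0.        ,   0.        ,   1.        ]]), 'origin': array([ 453.56752381,   61.45734232, 1137.84367445]), 'orientation': array([-2.16288482,  2.21125218, -0.08679738])}
['MotionError', 'tips_ahead']
```

View pics/scene0.png

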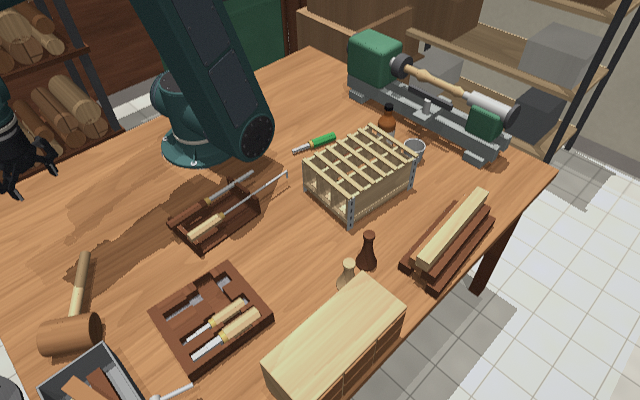

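View pics/top0.png

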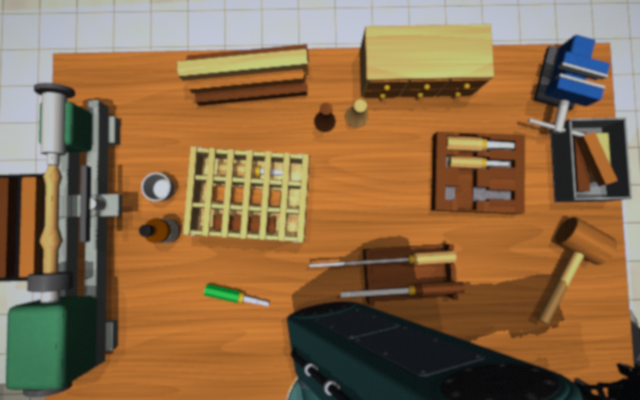

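The scene shows the rack at about (360,175), the tool rest with hook and chisel (225,205), the tray (210,315) and a green decoy (315,143). In the top view the rack is at (248,195), with the mouth to the right (-y side) and a pale reamer-like thing in the upper lane at (268,170). The hook runs from (435,257) to (310,263), and the tray is at (478,172). Next I measure.

```bash
cat > h.py <<'E'
import numpy as np, cv2
from scipy.spatial.transform import Rotation as R
from cell import cams, readout
def cal(n):
    c=cams.calibration(n); return c["camera_matrix"],np.array(c["origin"]),R.from_rotvec(c["orientation"]).as_matrix()
def pix(n,P):
    K,o,M=cal(n); q=(np.atleast_2d(P)-o)@M; q=q@K.T; return q[:,:2]/q[:,2:]
def atz(n,uv,z):
    K,o,M=cal(n); d=M@np.linalg.inv(K)@np.array([uv[0],uv[1],1.]); return o+d*(z-o[2])/d[2]
def snap(n,f,box=None,k=1):
    im=cams.get_image(n)[:,:,::-1].copy(); cv2.imwrite(f"pics/{f}_full.png",im)
    if box:
        x0,y0,x1,y1=box; im=cv2.resize(im[y0:y1,x0:x1],None,fx=k,fy=k,interpolation=cv2.INTER_CUBIC)
    cv2.imwrite(f"pics/{f}.png",im); return im
E
python3 - <<'E'
from h import *
import cv2
im=cv2.imread("pics/top0.png")
cv2.imwrite("pics/top_rack.png",cv2.resize(im[140:250,175:325],None,fx=5,fy=5,interpolation=cv2.INTER_CUBIC))
cv2.imwrite("pics/top_rest.png",cv2.resize(im[235:310,300:475],None,fx=4.5,fy=4.5,interpolation=cv2.INTER_CUBIC))
cv2.imwrite("pics/top_tray.png",cv2.resize(im[120:220,420:540],None,fx=5,fy=5,interpolation=cv2.INTER_CUBIC))
im=cv2.imread("pics/scene0.png")
cv2.imwrite("pics/sc_rack.png",cv2.resize(im[115:235,285:435],None,fx=5,fy=5,interpolation=cv2.INTER_CUBIC))
for q in ["reamer","reamer_handle","reamer_tip","reamer_butt","hook","hook_handle","hook_tip","rest","tray","tray_slot","rack","rack_mouth","billet_a","chisel"]:
  for n in ("scene","top"):
    d=cams.find_in(q,n)
    print(q,n,[(np.round(x["position"]).tolist(),round(x["conf"],2),np.round(pix(n,x["position"])[0]).tolist()) for x in d[:4]])
print(readout.get_obs()["time_s"])
E
```

```text
reamer scene [([307.0, 268.0, 18.0], 0.6, [317.0, 142.0])]
reamer top [([614.0, 232.0, 64.0], 0.87, [243.0, 170.0]), ([300.0, 274.0, 23.0], 0.59, [231.0, 296.0])]
reamer_handle scene [([311.0, 268.0, 21.0], 0.77, [318.0, 142.0])]
reamer_handle top [([608.0, 231.0, 72.0], 0.86, [243.0, 172.0]), ([306.0, 275.0, 26.0], 0.65, [230.0, 294.0])]
reamer_tip scene [([310.0, 270.0, 19.0], 0.72, [318.0, 143.0])]
reamer_tip top [([305.0, 279.0, 23.0], 0.84, [229.0, 294.0]), ([612.0, 235.0, 74.0], 0.73, [241.0, 170.0])]
reamer_butt scene [([309.0, 265.0, 18.0], 0.71, [317.0, 143.0]), ([386.0, -204.0, 66.0], 0.51, [213.0, 220.0])]
reamer_butt top [([614.0, 233.0, 72.0], 0.88, [242.0, 169.0]), ([754.0, -55.0, 40.0], 0.71, [357.0, 114.0]), ([304.0, 276.0, 28.0], 0.61, [230.0, 295.0]), ([584.0, 457.0, 29.0], 0.29, [158.0, 185.0])]
hook scene [([390.0, -207.0, 63.0], 0.79, [213.0, 222.0])]
hook top [([384.0, -198.0, 69.0], 0.56, [421.0, 259.0]), ([589.0, 460.0, 28.0], 0.51, [157.0, 183.0])]
hook_handle scene [([392.0, -211.0, 68.0], 0.57, [212.0, 222.0])]
hook_handle top [([386.0, -195.0, 66.0], 0.94,
[... 654 characters left out ...]
, 182.0, 107.0], 0.66, [360.0, 175.0])]
rack top [([552.0, 212.0, 133.0], 0.56, [247.0, 191.0])]
rack_mouth scene [([578.0, 187.0, 106.0], 0.8, [361.0, 174.0]), ([389.0, -211.0, 68.0], 0.4, [211.0, 221.0])]
rack_mouth top [([556.0, 212.0, 127.0], 0.6, [248.0, 190.0]), ([612.0, 230.0, 70.0], 0.44, [244.0, 170.0])]
billet_a scene [([579.0, 181.0, 105.0], 0.73, [360.0, 175.0]), ([532.0, 203.0, 80.0], 0.38, [353.0, 170.0])]
billet_a top [([483.0, 218.0, 81.0], 0.86, [249.0, 222.0]), ([545.0, 214.0, 84.0], 0.85, [250.0, 196.0]), ([551.0, 212.0, 132.0], 0.34, [248.0, 192.0])]
chisel scene [([315.0, -208.0, 65.0], 0.96, [197.0, 207.0])]
chisel top [([311.0, -200.0, 71.0], 0.97, [423.0, 289.0])]
1.5
```

View crops.

View pics/top_rack.png

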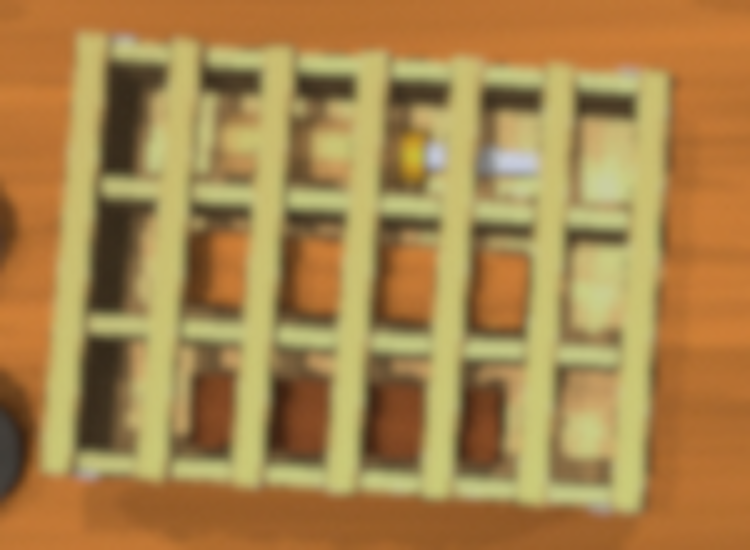

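View pics/sc_rack.png

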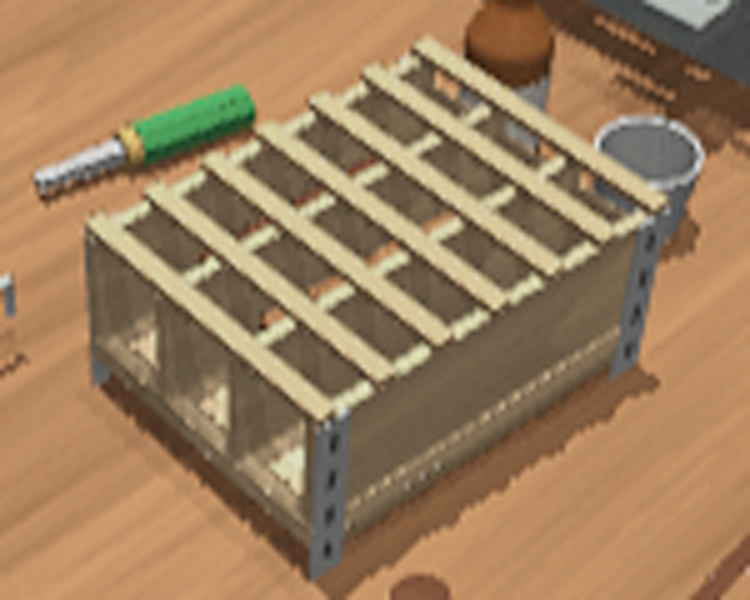

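View pics/top_rest.png

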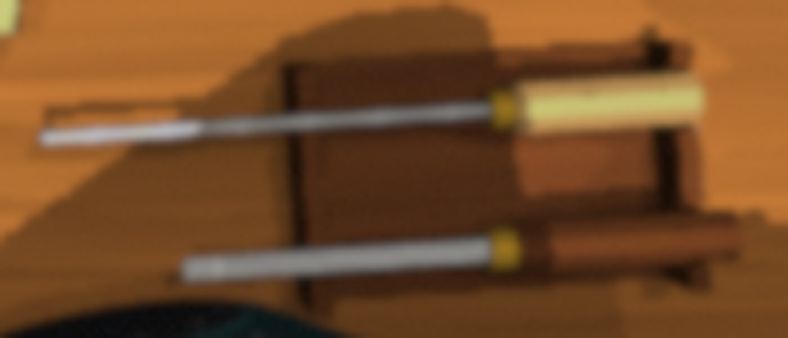

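View pics/top_tray.png

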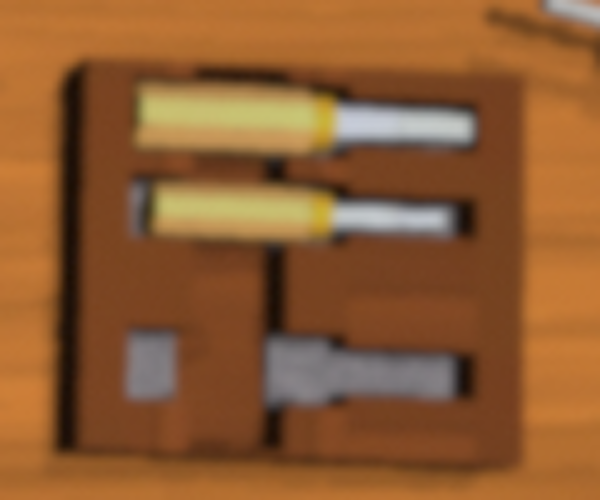

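The candidates for the reamer are the upper-lane piece at top (268,170), the green decoy at (236,296), and the tray reamers at (480,145) and (480,162). By its description, in a lane with its blade to the mouth, it is the upper-lane one. The crop confirms this: it shows a ferrule and a blade spanning px 257–283.

```bash
cat > fit.py <<'E'
from h import *
from scipy.optimize import least_squares
def fit(n_obs,x0):
    # n_obs: list (cam, local xyz, uv)
    def f(p):
        c,s=np.cos(p[2]),np.sin(p[2]); e=[]
        for n,l,uv in n_obs:
            P=[p[0]+c*l[0]-s*l[1],p[1]+s*l[0]+c*l[1],l[2]]
            e+=list(pix(n,P)[0]-uv)
        return np.array(e)
    s=least_squares(f,x0,loss="soft_l1"); return s.x,f(s.x).reshape(-1,2)
E
python3 - <<'E'
from fit import *
T=lambda c,r:np.array([175+c/5-.4,140+r/5-.4]); S=lambda c,r:np.array([285+c/5-.4,115+r/5-.4])
a,b=137.5,102
# top view: front = right, rack y=-102 is upper (+x world)
top=[("top",(b_,y,137),T(*uv)) for b_,y,uv in [(-a,-b,(668,72)),(-a,b,(642,512)),(a,-b,(80,35)),(a,b,(43,473))]]
# scene
sc=[("scene",l,S(*uv)) for l,uv in [((-a,b,137),(90,215)),((-a,-b,137),(322,418)),((a,-b,137),(665,203)),((a,b,137),(425,38))]]
for nm,o in [("top",top),("scene",sc),("both",top+sc)]:
    p,e=fit(o,[550,210,1.57]); print(nm,np.round(p,3),np.round(e,1).tolist())
T=lambda c,r:np.array([420+c/5-.4,120+r/5-.4])
# tray x: handle end->blade = image right = -y world ; tray y=z x x: x=-y -> y=+x(world)... upper
tr=[("top",(x,y,46),T(*uv)) for x,y,uv in [(-112,100,(84,62)),(112,100,(523,75)),(112,-100,(523,466)),(-112,-100,(70,455))]]
p,e=fit(tr,[600,-360,-1.57]);print("tray",np.round(p,3),np.round(e,1).tolist())
H=lambda c,r:np.array([300+c/4.5-.4,235+r/4.5-.4])
for uv,z in [((705,98),60),((520,108),60),((490,110),60),((42,138),60),((42,138),64)]:
    print("hook",z,np.round(atz("top",H(*uv),z),1))
T=lambda c,r:np.array([175+c/5-.4,140+r/5-.4])
for c in [(400,158),(425,158),(540,162)]: print("reamer",np.round(atz("top",T(*c),60),1), np.round(atz("top",T(*c),65),1))
E
```

```text
top [546.589 214.453   1.486] [[0.6, -0.2], [0.1, 0.0], [-0.3, -0.2], [-0.3, 0.3]]
scene [547.6   214.411   1.485] [[-1.2, 1.2], [-0.5, 0.1], [1.3, -1.2], [0.6, -0.6]]
both [546.796 214.497   1.486] [[0.6, -0.3], [0.1, -0.0], [-0.3, -0.3], [-0.4, 0.2], [-1.4, 1.1], [-0.6, -0.0], [1.1, -1.3], [0.4, -0.8]]
tray [ 597.02  -361.234   -1.627] [[-0.4, -0.3], [-0.3, 0.1], [-0.2, 0.5], [1.3, -0.3]]
hook 60 [ 388.3 -287.7   60. ]
hook 60 [ 385.1 -186.3   60. ]
hook 60 [ 384.4 -169.9   60. ]
hook 60 [374.8  74.8  60. ]
hook 64 [375.1  74.8  64. ]
reamer [609.9 205.   60. ] [609.2 204.3  65. ]
reamer [609.6 192.6  60. ] [608.9 192.   65. ]
reamer [606.4 135.4  60. ] [605.7 135.1  65. ]
```

Run:
```python
from h import *
o=readout.get_obs(); M=R.from_rotvec(o["tcp_rot"]).as_matrix(); print(np.round(M,3)); 
zx=M[:,2]; print("jaw yaw",np.arctan2(zx[1],zx[0]))
hy=1.608; print("want jaw yaw",hy-np.pi/2, hy+np.pi/2)
# hook overlay check in scene: handle mid, tip
m=np.array([386.7,-236,60]); d=np.array([np.cos(hy),np.sin(hy),0])
for n in("scene","top"):
  im=cams.get_image(n)[:,:,::-1].copy()
  for s,z in[(-50,0),(50,0),(305,0),(305,-30),(-10,0)]:
    p=pix(n,m+s*d+[0,0,z])[0]; print(n,s,np.round(p,1)); cv2.circle(im,tuple(int(round(v*1)) for v in p),1,(255,0,255),-1)
  ry=1.486;rc=np.array([546.8,214.5,45]);dx=np.array([np.cos(ry),np.sin(ry),0]);dy=np.array([-np.sin(ry),np.cos(ry),0])
  for t in(-137.5,-81,-16,84):
    p=pix(n,rc-64*dy+t*dx+[0,0,15])[0];print(n,"lane",t,np.round(p,1));cv2.circle(im,tuple(int(round(v)) for v in p),1,(255,0,255),-1)
  x0,y0,x1,y1=(160,120,320,260) if n=="scene" else (200,140,470,300)
  cv2.imwrite(f"pics/ov_{n}.png",cv2.resize(im[y0:y1,x0:x1],None,fx=3.5 if n=="scene" else 2.9,fy=3.5 if n=="scene" else 2.9,interpolation=cv2.INTER_CUBIC))
```

```text
[[-0.954 -0.     0.3  ]
 [-0.3    0.    -0.954]
 [ 0.    -1.    -0.   ]]
jaw yaw -1.2659863861687009
want jaw yaw 0.03720367320510354 3.1787963267948967
scene -50 [187.9 238.3]
scene 50 [218.3 217.4]
scene 305 [285.5 171.2]
scene 305 [286.2 178.2]
scene -10 [200.4 229.7]
scene lane -137.5 [338.4 209.3]
scene lane -81 [353.2 199.8]
scene lane -16 [369.6 189.4]
scene lane 84 [393.4 174.2]
top -50 [455.6 256.3]
top 50 [415.1 258.7]
top 305 [311.4 265. ]
top 305 [311.4 264.1]
top -10 [439.4 257.2]
top lane -137.5 [308.1 174.4]
top lane -81 [285.5 173. ]
top lane -16 [259.4 171.4]
top lane 84 [219.2 168.8]
```

View pics/ov_scene.png

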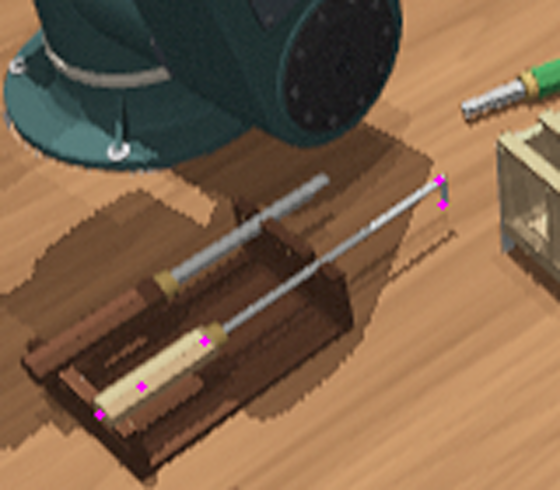

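View pics/ov_top.png

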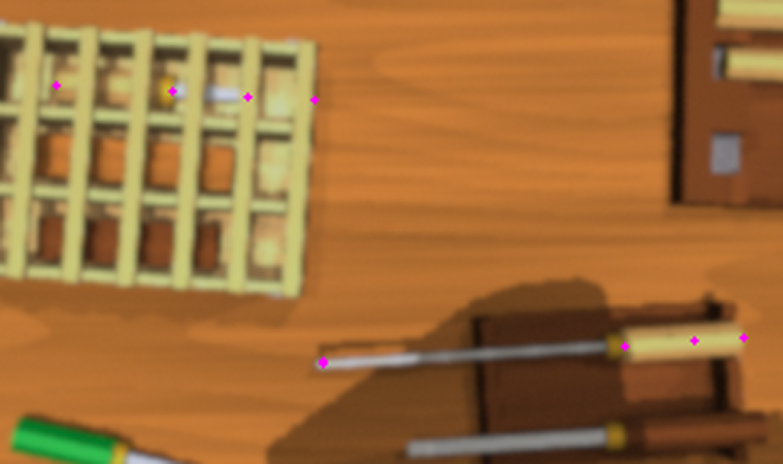

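Call:
carry_out:
  moves: [0.025,0.026,0,0,0,0.1,0.05,0.052,-0.01,0,0,0.21,0.075,0.078,-0.02,0,0,0.32,0.1,0.104,-0.03,0,0,0.43,0.125,0.13,-0.04,0,0,0.54]
  hand: 0.35

```text
time_s: 2.02
tool_pos: [283.3, -369.5, 205.0]
tcp_rot: [-0.777, 1.717, -1.718]
ft_force: [-0.0, -0.6, 0.7]
finger_gap: 55.4
```

Call:
carry_out:
  moves: [0.02,0.026,-0.01,0,0,0.11,0.04,0.052,-0.02,0,0,0.22,0.06,0.078,-0.03,0,0,0.33,0.08,0.104,-0.04,0,0,0.44,0.1,0.12,-0.05,0,0,0.55]

```text
time_s: 2.43
tool_pos: [383.1, -248.4, 155.0]
tcp_rot: [-1.124, 1.333, -1.333]
ft_force: [0.5, -1.1, 0.1]
finger_gap: 55.7
```

Call:
carry_out:
  moves: [0.005,0.0045,-0.005,0,0,0.11,0.005,0.0045,-0.005,0,0,0.213,0.005,0.0045,-0.005,0,0,0.213]

```text
time_s: 2.68
tool_pos: [387.8, -245.7, 150.0]
tcp_rot: [-1.229, 1.178, -1.177]
ft_force: [0.1, -0.1, -0.2]
finger_gap: 55.6
```

```bash
cat >> h.py <<'E'
def st():
    o=readout.get_obs(); M=R.from_rotvec(o["tcp_rot"]).as_matrix()
    print("t",round(o["time_s"],2),"tcp",np.round(o["tool_pos"],1),"jaw",np.round(np.arctan2(M[1,2],M[0,2]),4),"down",np.round(M[:,1],3),"F",np.round(o["ft_force"],1),"gap",round(o["finger_gap"],1),"q",np.round(o["qpos"],2)); return o
E
python3 -c "
from h import *
st();snap('top','t1',(330,200,530,320),4);snap('scene','s1',(140,130,320,270),4)"
```

```text
t 2.68 tcp [ 387.8 -245.7  150. ] jaw 0.0433 down [-0.  0. -1.] F [ 0.1 -0.1 -0.2] gap 55.6 q [-0.74  0.21 -0.4   0.97 -0.    0.79]
```

View pics/s1.png

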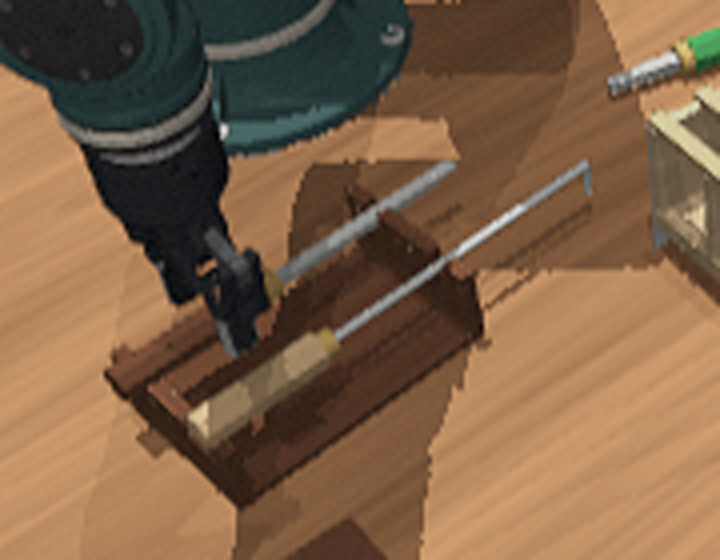

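Call:
carry_out:
  moves: [-0.0005,0,-0.02,0,0,0,-0.0005,0,-0.04,0,0,0,-0.0005,0,-0.06,0,0,0,-0.0005,0,-0.08,0,0,0,-0.0005,0,-0.094,0,0,0]

```text
time_s: 3.2
tool_pos: [386.5, -246.5, 55.1]
tcp_rot: [-1.224, 1.186, -1.185]
ft_force: [-0.6, -0.3, 0.7]
finger_gap: 55.6
```

```bash
python3 -c "
from h import *
st();snap('scene','s2',(140,130,320,270),4)"
```

```text
t 3.2 tcp [ 386.5 -246.5   55.1] jaw 0.0321 down [-0.  0. -1.] F [-0.6 -0.3  0.7] gap 55.6 q [-0.75  0.3  -0.56  0.71 -0.    0.79]
```

View pics/s2.png

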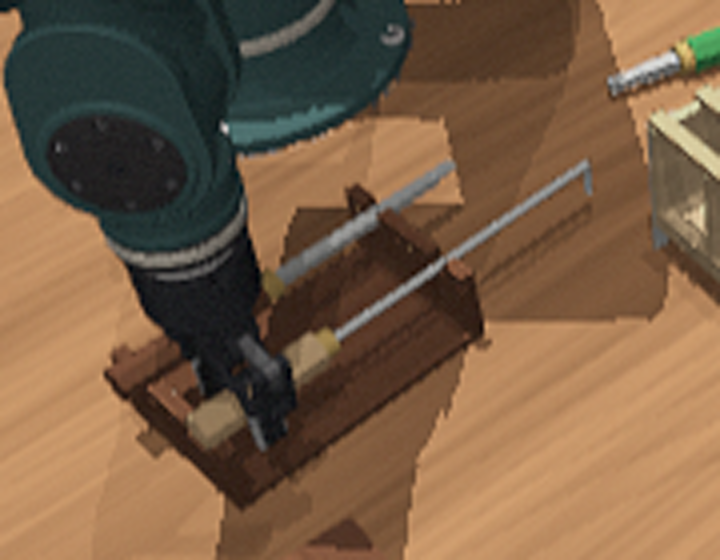

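The fingers straddle the hook's handle, clear of the chisel, so I close.

Call:
carry_out:
  moves: [0,0,0,0,0,0,0,0,0,0,0,0,0,0,0,0,0,0,0,0,0,0,0,0,0,0,0,0,0,0]
  hand: 1

```text
time_s: 3.67
tool_pos: [387.4, -246.9, 57.4]
tcp_rot: [-1.227, 1.181, -1.184]
ft_force: [-2.1, 0.4, 8.9]
finger_gap: 24.7
```

```bash
python3 -c "
from h import *
st();snap('scene','s3',(140,130,320,270),4)"
```

```text
t 3.67 tcp [ 387.4 -246.9   57.4] jaw 0.0362 down [ 0.001 -0.002 -1.   ] F [-2.1  0.4  8.9] gap 24.7 q [-0.74  0.3  -0.56  0.71 -0.    0.79]
```

Call:
carry_out:
  moves: [0,0,0.005,0,0,0,0,0,0.02,0,0,0,0,0,0.045,0,0,0,0,0,0.07,0,0,0,0,0,0.08,0,0,0]

```text
time_s: 4.13
tool_pos: [387.9, -247.0, 139.8]
tcp_rot: [-1.226, 1.179, -1.185]
ft_force: [-0.0, -0.3, -1.5]
finger_gap: 24.9
```

```bash
python3 -c "
from h import *
st();snap('scene','s4',(140,100,340,270),4);snap('top','t4',(280,200,480,320),4)"
```

```text
t 4.13 tcp [ 387.9 -247.   139.8] jaw 0.0366 down [ 0.003 -0.003 -1.   ] F [-0.  -0.3 -1.5] gap 24.9 q [-0.74  0.21 -0.42  0.94  0.    0.79]
```

View pics/s4.png

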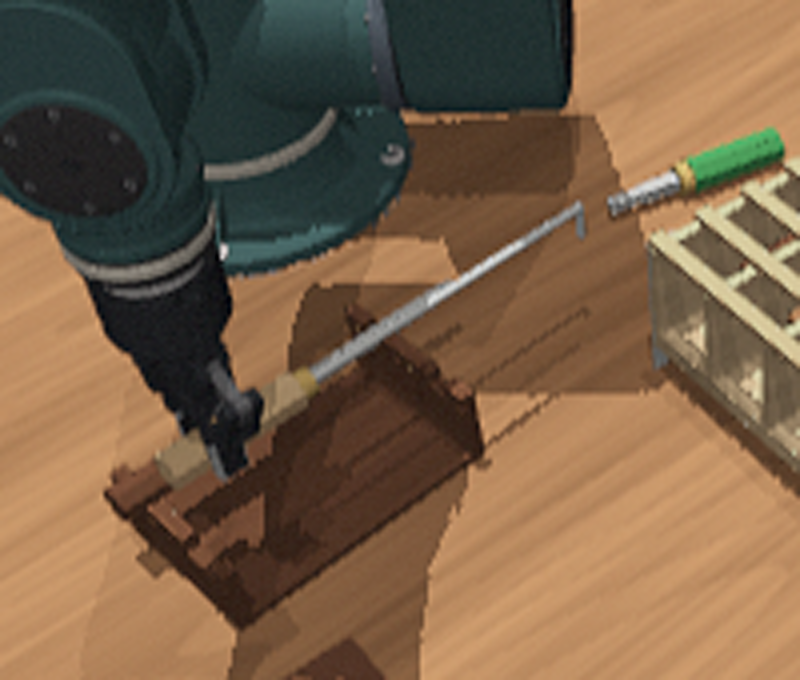

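View pics/t4.png

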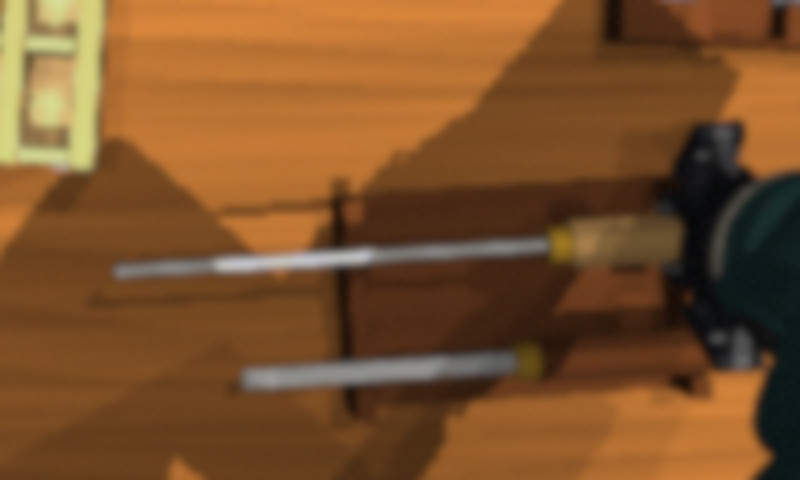

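```bash
cat >> h.py <<'E'
def tri(a,b,na="scene",nb="top"):
    A=[];B=[]
    for n,uv in((na,a),(nb,b)):
        K,o,M=cal(n); d=M@np.linalg.inv(K)@np.array([uv[0],uv[1],1.]); d/=np.linalg.norm(d); P=np.eye(3)-np.outer(d,d); A.append(P);B.append(P@o)
    return np.linalg.solve(sum(A),sum(B))
E
python3 -c "
from h import *
print(tri((284.9,151.3),(308.7,267.1)))
for c in[(115,270),(550,243),(575,243)]: print(atz('top',(280+c[0]/4-.4,200+c[1]/4-.4),144))
"
```

```text
[376.0471943   74.10070114 137.44089737]
[376.87249067  75.17367276 144.        ]
[ 386.42548638 -171.24682474  144.        ]
[ 386.10454652 -185.41091137  144.        ]
```

Call:
carry_out:
  moves: [0.015,-0.02,0,0,0,0,0.035,-0.03,0,0,0,-0.02,0.06,-0.035,0,0,0,-0.05,0.085,-0.035,0,0,0,-0.08,0.11,-0.035,0,0,0,-0.1]

```text
time_s: 4.65
tool_pos: [497.8, -281.4, 135.4]
tcp_rot: [-1.178, 1.258, -1.257]
ft_force: [0.3, -0.4, -1.3]
finger_gap: 25.0
```

Call:
carry_out:
  moves: [0.025,0,0,0,0,-0.021,0.045,0,0,0,0,-0.021,0.06,0,-0.01,0,0,-0.021,0.07,0,-0.02,0,0,-0.021,0.072,0,-0.025,0,0,-0.021]

```text
time_s: 5.07
tool_pos: [569.5, -280.8, 108.8]
tcp_rot: [-1.169, 1.272, -1.269]
ft_force: [-1.0, -0.9, -1.2]
finger_gap: 25.1
```

Call:
carry_out:
  moves: [0,0,0,0,0,0,0,0,0,0,0,0]

```text
time_s: 5.23
tool_pos: [568.0, -281.1, 110.8]
tcp_rot: [-1.169, 1.272, -1.27]
ft_force: [-0.0, 0.1, -1.0]
finger_gap: 25.3
```

```bash
python3 -c "
from h import *
st();snap('scene','s5',(220,130,400,265),4.4);snap('top','t5',(200,130,420,250),3.6)"
```

```text
t 5.23 tcp [ 568.  -281.1  110.8] jaw -0.0842 down [-0.001  0.001 -1.   ] F [-0.   0.1 -1. ] gap 25.3 q [-0.59  0.51 -0.02  1.04 -0.    1.07]
```

View pics/s5.png

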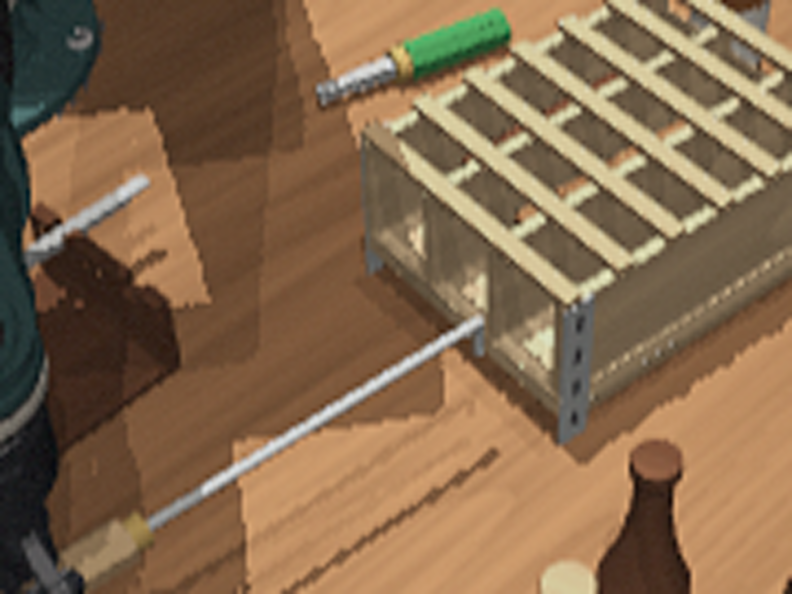

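View pics/t5.png

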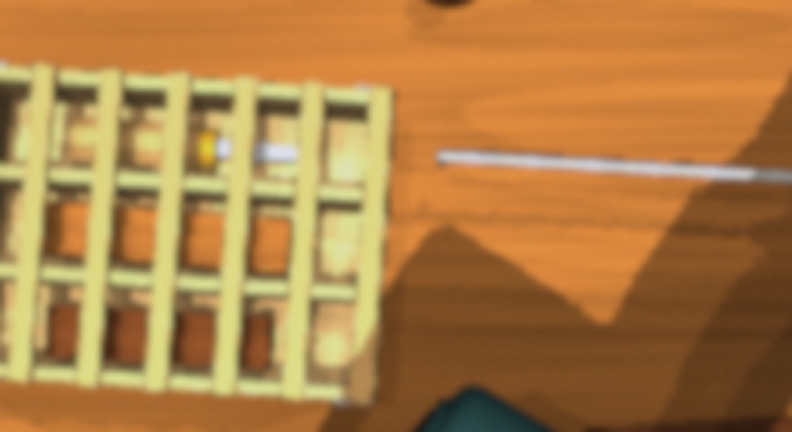

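```bash
python3 -c "
from h import *
e=tri((328.3,202.4),(321.3,173.2));print(e)
ry=1.486;dx=np.array([np.cos(ry),np.sin(ry)]);dy=np.array([-dx[1],dx[0]]);rc=np.array([546.8,214.5])
for p in(e[:2],[568,-281.1]):
  v=np.array(p)-rc;print('t',v@dx,'lat',v@dy+64)
p=atz('top',(200+763/3.6-.4,130+175/3.6-.4),112);print(p,(p[:2]-rc)@dx,(p[:2]-rc)@dy+64)
for z in (112,108): 
  print(pix('scene',[*(rc-64*dy-171*dx),z]),pix('scene',[*(rc-64*dy-171*dx),z-30]))
"
```

```text
[593.54650192  39.23939144 110.03010362]
t -170.67170461565465 lat 2.57780859329808
t -492.02375349536675 lat 0.9014580490912678
[ 577.6123256  -173.14587878  112.        ] -383.643403902888 0.46681663047983335
[[329.32968064 202.45061026]] [[329.30617147 209.82764181]]
[[329.32649421 203.45049301]] [[329.30310348 210.79035757]]
```

Call:
carry_out:
  moves: [0.002,0,0.003,0,0,0,0.003,0.015,0.004,0,0,0,0.0045,0.035,0.004,0,0,0,0.006,0.055,0.004,0,0,0,0.008,0.075,0.004,0,0,0]

```text
time_s: 5.75
tool_pos: [576.9, -205.1, 115.9]
tcp_rot: [-1.168, 1.271, -1.272]
ft_force: [-0.6, -0.3, -1.0]
finger_gap: 25.0
```

```bash
python3 -c "
from h import *
st();snap('scene','s6',(220,130,400,265),4.4);snap('top','t6',(200,130,420,250),3.6)"
```

```text
t 5.75 tcp [ 576.9 -205.1  115.9] jaw -0.0845 down [ 0.001 -0.    -1.   ] F [-0.6 -0.3 -1. ] gap 25.0 q [-0.47  0.47 -0.08  1.02  0.    1.18]
```

View pics/s6.png

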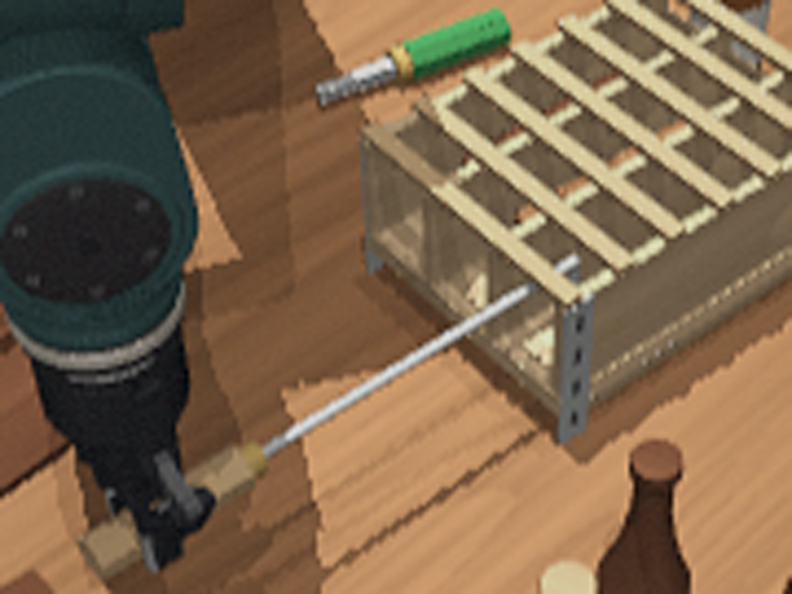

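View pics/t6.png

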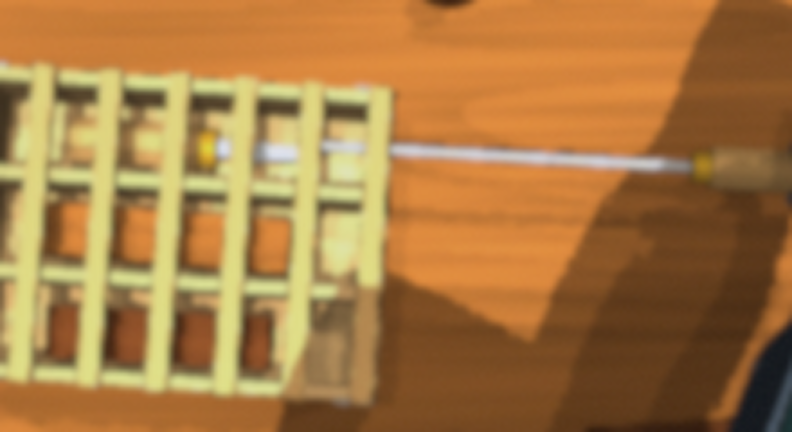

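The hook has entered the reamer's lane and lies over its axis. I go on inward.

Call:
carry_out:
  moves: [0.002,0.022,0,0,0,0,0.004,0.044,0,0,0,0,0.0055,0.066,0,0,0,0,0.0075,0.088,0,0,0,0,0.009,0.105,0,0,0,0]

```text
time_s: 6.27
tool_pos: [586.0, -100.0, 115.8]
tcp_rot: [-1.168, 1.27, -1.271]
ft_force: [0.3, 0.6, -1.7]
finger_gap: 24.7
```

Call:
carry_out:
  moves: [0.002,0.022,0,0,0,0,0.004,0.044,0,0,0,0,0.0055,0.066,0,0,0,0,0.0075,0.088,0,0,0,0,0.0085,0.099,0,0,0,0]

```text
time_s: 6.68
tool_pos: [594.5, -0.4, 115.8]
tcp_rot: [-1.168, 1.27, -1.27]
ft_force: [0.3, 0.7, -0.2]
finger_gap: 25.2
```

```bash
python3 -c "
from h import *
st();snap('top','t7',(180,130,380,250),4)"
```

```text
t 6.68 tcp [ 5.945e+02 -4.000e-01  1.158e+02] jaw -0.083 down [ 0.001  0.    -1.   ] F [ 0.3  0.7 -0.2] gap 25.2 q [-0.14  0.45 -0.13  1.    0.    1.52]
```

View pics/t7.png

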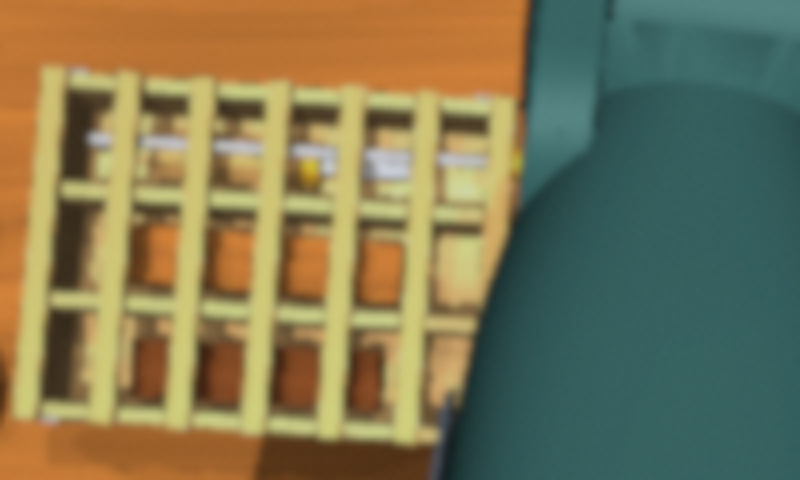

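```bash
python3 -c "
from h import *
ry=1.486;dx=np.array([np.cos(ry),np.sin(ry)]);dy=np.array([-dx[1],dx[0]]);rc=np.array([546.8,214.5])
f=lambda uv,z:(np.round([(atz('top',uv,z)[:2]-rc)@dx,(atz('top',uv,z)[:2]-rc)@dy+64],1))
print('rod end',f((180+88/4-.4,130+138/4-.4),113))
for c in[(195,130),(212,130),(430,157),(400,157),(540,162)]:
  print(c,[f((175+c[0]/5-.4,140+c[1]/5-.4),z) for z in(45,60,75)])
v=np.array([594.5,-.4])-rc;print(v@dx,v@dy+64)
"
```

```text
rod end [114.5  -1.6]
(195, 130) [array([102.2,  -9.3]), array([98.6, -7.2]), array([95. , -5.1])]
(212, 130) [array([93.7, -9.9]), array([90.2, -7.8]), array([86.7, -5.7])]
(430, 157) [array([-17. ,  -3.1]), array([-19. ,  -1.1]), array([-20.9,   0.9])]
(400, 157) [array([-1.9, -2.2]), array([-4.1, -0.2]), array([-6.3,  1.8])]
(540, 162) [array([-72.5,  -4.1]), array([-73.7,  -2.1]), array([-74.9,  -0. ])]
-210.08791327858518 -1.7295115929646556
```

Call:
carry_out:
  moves: [0,0,-0.008,0,0,0,0,0,-0.016,0,0,0,0,0,-0.024,0,0,0,0,0,-0.03,0,0,0,0,0,-0.03,0,0,0]

```text
time_s: 7.15
tool_pos: [593.6, -2.9, 83.5]
tcp_rot: [-1.17, 1.274, -1.27]
ft_force: [-0.3, -0.5, -1.2]
finger_gap: 25.2
```

```bash
python3 -c "
from h import *
st();snap('top','t8',(180,130,380,250),4);snap('scene','s8',(280,110,440,240),4.5)"
```

```text
t 7.15 tcp [593.6  -2.9  83.5] jaw -0.085 down [-0.003  0.    -1.   ] F [-0.3 -0.5 -1.2] gap 25.2 q [-0.14  0.47 -0.18  0.92 -0.    1.51]
```

View pics/t8.png

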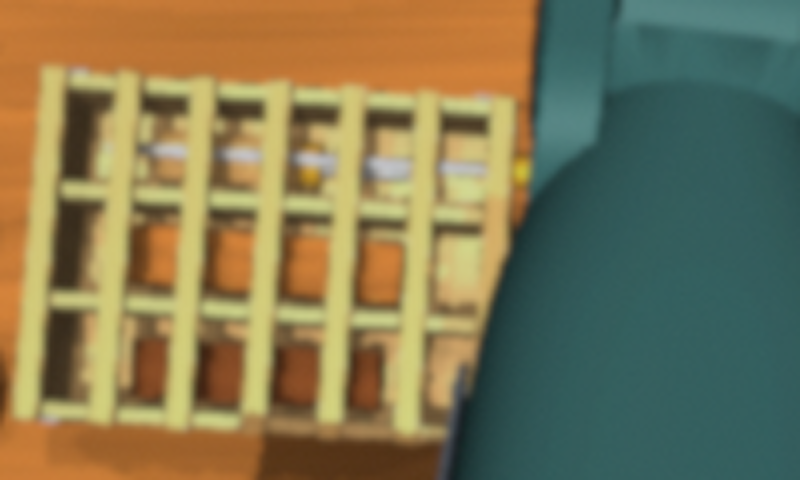

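View pics/s8.png

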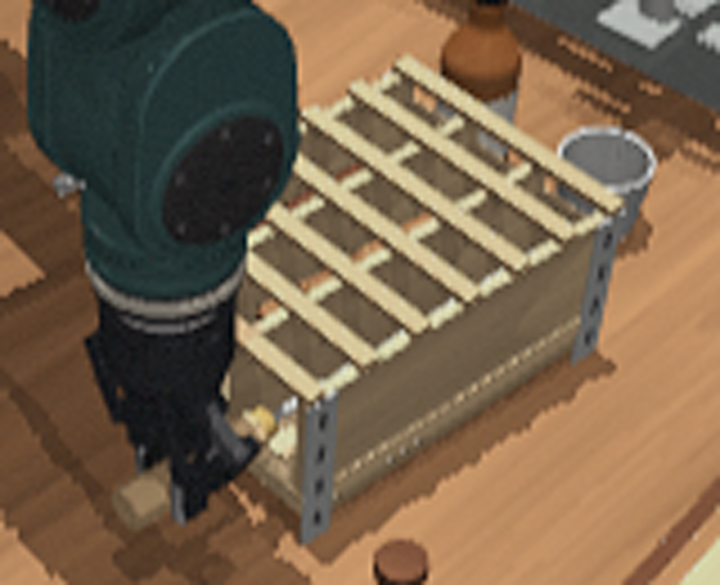

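Call:
carry_out:
  moves: [-0.0005,-0.006,0,0,0,0,-0.001,-0.012,0,0,0,0,-0.0015,-0.018,0,0,0,0,-0.002,-0.024,0,0,0,0,-0.0025,-0.03,0,0,0,0]

```text
time_s: 7.67
tool_pos: [592.0, -33.0, 85.4]
tcp_rot: [-1.168, 1.271, -1.271]
ft_force: [-0.0, 1.3, -1.4]
finger_gap: 24.8
```

Call:
carry_out:
  moves: [-0.0005,-0.007,0,0,0,0,-0.0012,-0.014,0,0,0,0,-0.0018,-0.021,0,0,0,0,-0.0024,-0.028,0,0,0,0,-0.003,-0.035,0,0,0,0]

```text
time_s: 8.08
tool_pos: [589.0, -68.0, 85.3]
tcp_rot: [-1.168, 1.271, -1.271]
ft_force: [-0.1, 1.2, -0.9]
finger_gap: 25.2
```

```bash
python3 -c "
from h import *
st();snap('top','t9',(180,130,380,250),4);snap('scene','s9',(280,110,440,240),4.5)"
```

```text
t 8.08 tcp [589.  -68.   85.3] jaw -0.0841 down [-0.  0. -1.] F [-0.1  1.2 -0.9] gap 25.2 q [-0.25  0.47 -0.18  0.92  0.    1.4 ]
```

View pics/t9.png

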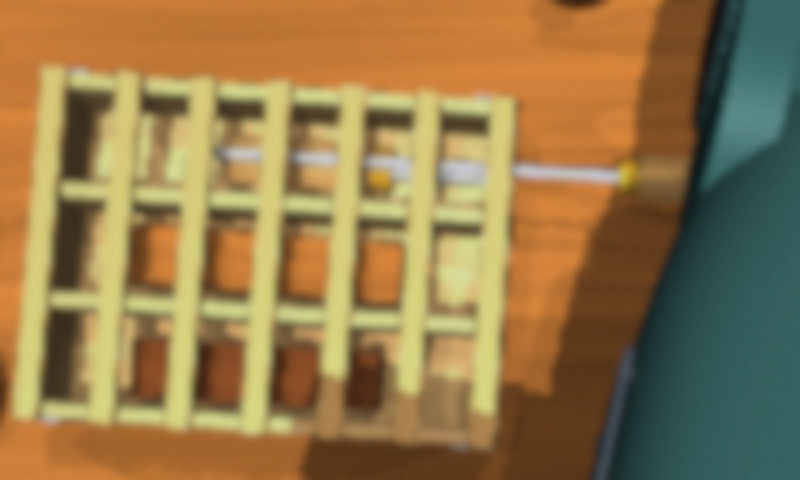

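View pics/s9.png

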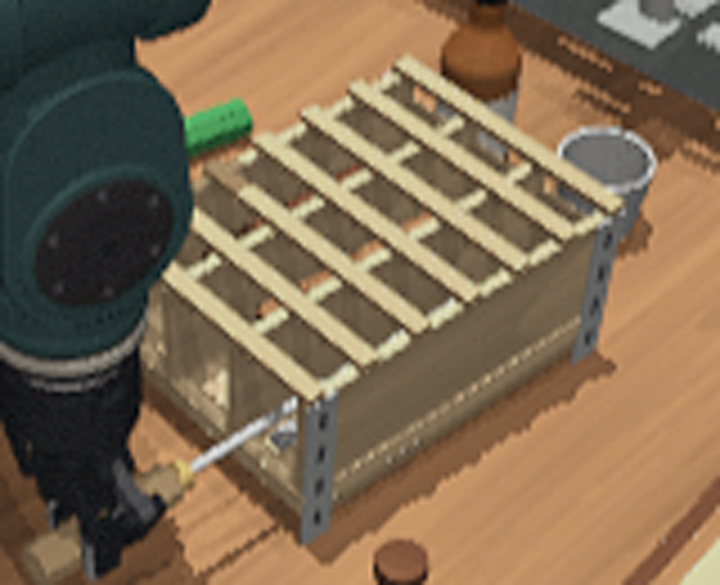

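Call:
carry_out:
  moves: [-0.0007,-0.008,0,0,0,0,-0.0014,-0.016,0,0,0,0,-0.002,-0.024,0,0,0,0,-0.0026,-0.032,0,0,0,0,-0.0034,-0.04,0,0,0,0]

```text
time_s: 8.6
tool_pos: [585.6, -108.2, 85.3]
tcp_rot: [-1.168, 1.271, -1.271]
ft_force: [-0.6, 1.3, -1.2]
finger_gap: 24.9
```

Call:
carry_out:
  moves: [-0.0005,-0.006,0,0,0,0,-0.001,-0.012,0,0,0,0,-0.0015,-0.018,0,0,0,0,-0.0018,-0.022,0,0,0,0,-0.002,-0.024,0,0,0,0]

```text
time_s: 9.02
tool_pos: [583.6, -131.9, 85.2]
tcp_rot: [-1.168, 1.271, -1.271]
ft_force: [-0.7, 1.8, -0.9]
finger_gap: 24.7
```

```bash
python3 -c "
from h import *
st();snap('top','t10',(180,130,380,250),4);snap('scene','s10',(280,110,440,240),4.5)"
```

```text
t 9.02 tcp [ 583.6 -131.9   85.2] jaw -0.0844 down [-0. -0. -1.] F [-0.7  1.8 -0.9] gap 24.7 q [-0.36  0.48 -0.17  0.93 -0.    1.3 ]
```

View pics/t10.png

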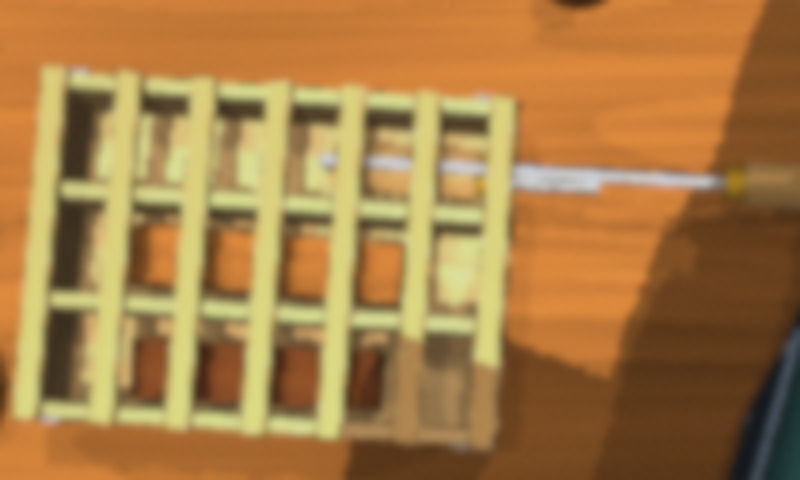

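View pics/s10.png

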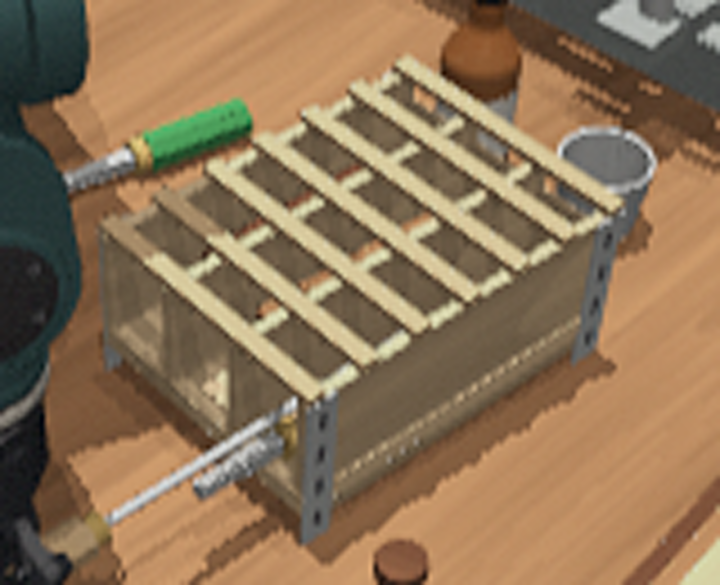

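```bash
cat >> h.py <<'E'
ry=1.486;dx=np.array([np.cos(ry),np.sin(ry)]);dy=np.array([-dx[1],dx[0]]);rc=np.array([546.8,214.5])
def lane(p): v=np.array(p[:2])-rc; return np.round([v@dx,v@dy+64],1)
E
python3 -c "
from h import *
p=atz('top',(180+602/4-.4,130+187/4-.4),62);print(p,lane(p),lane(atz('top',(180+515/4-.4,130+180/4-.4),62)))
print(tri((280+200/4.5-.4,110+491/4.5-.4),(180+602/4-.4,130+187/4-.4)))
"
```

```text
[592.68355833  17.63173988  62.        ] [-192.3    1.6] [-138.1    0.7]
[593.92081968  18.51401547  59.11007974]
```

Call:
carry_out:
  moves: [-0.0003,-0.004,0,0,0,0,-0.0007,-0.008,0,0,0,0,-0.0007,-0.008,0,0,0,0,0,-0.003,0,0,0,0,0.0005,0.004,0,0,0,0]

```text
time_s: 9.53
tool_pos: [584.2, -127.3, 85.3]
tcp_rot: [-1.168, 1.271, -1.272]
ft_force: [-0.2, -0.5, -0.7]
finger_gap: 24.5
```

Call:
carry_out:
  moves: [0.0005,0.006,0,0,0,0,0.001,0.012,0.005,0,0,0,0.001,0.012,0.014,0,0,0,0.001,0.012,0.024,0,0,0,0.001,0.012,0.031,0,0,0]

```text
time_s: 9.95
tool_pos: [585.6, -115.3, 118.1]
tcp_rot: [-1.168, 1.269, -1.272]
ft_force: [1.1, -0.6, -0.6]
finger_gap: 24.7
```

```bash
python3 -c "
from h import *
st();snap('top','t11',(180,130,380,250),4);snap('scene','s11',(280,110,440,240),4.5)"
```

```text
t 9.95 tcp [ 585.6 -115.3  118.1] jaw -0.0836 down [ 0.001 -0.001 -1.   ] F [ 1.1 -0.6 -0.6] gap 24.7 q [-0.33  0.45 -0.12  1.   -0.    1.32]
```

View pics/t11.png

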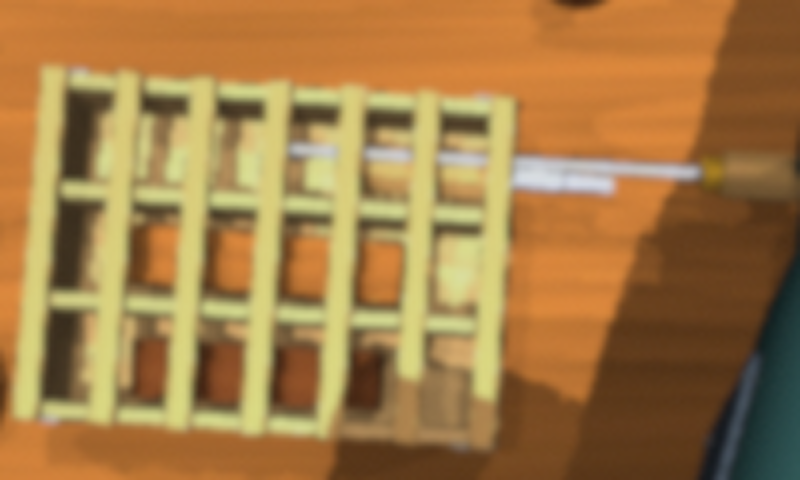

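View pics/s11.png

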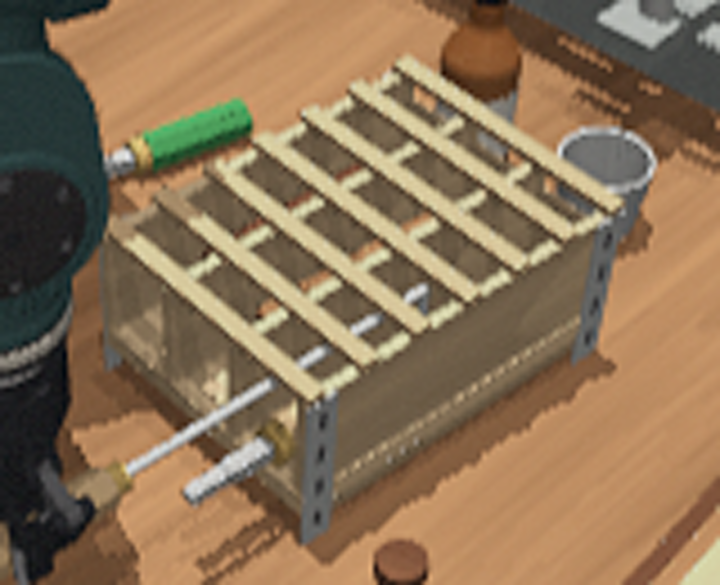

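Call:
carry_out:
  moves: [-0.0013,-0.015,0,0,0,0,-0.0034,-0.04,0,0,0,0,-0.006,-0.07,0,0,0,0,-0.0085,-0.1,0,0,0,0,-0.011,-0.13,0,0,0,0]

```text
time_s: 10.47
tool_pos: [573.5, -247.4, 116.0]
tcp_rot: [-1.168, 1.271, -1.271]
ft_force: [0.1, 0.3, -2.0]
finger_gap: 24.4
```

Call:
carry_out:
  moves: [-0.0026,-0.03,0,0,0,0,-0.005,-0.06,0,0,0,0,-0.0075,-0.085,0.01,0,0,0,-0.01,-0.09,0.02,0,0,0,-0.02,-0.09,0.022,0,0,0]

```text
time_s: 10.88
tool_pos: [554.4, -338.1, 139.0]
tcp_rot: [-1.167, 1.271, -1.274]
ft_force: [-0.6, -0.6, -1.1]
finger_gap: 24.9
```

```bash
python3 -c "
from h import *
st();snap('top','t12',(180,130,480,310),2.6);snap('scene','s12',(180,110,440,290),3)"
```

```text
t 10.88 tcp [ 554.4 -338.1  139. ] jaw -0.0861 down [ 0.001 -0.001 -1.   ] F [-0.6 -0.6 -1.1] gap 24.9 q [-0.67  0.52  0.07  1.12 -0.    0.98]
```

View pics/t12.png

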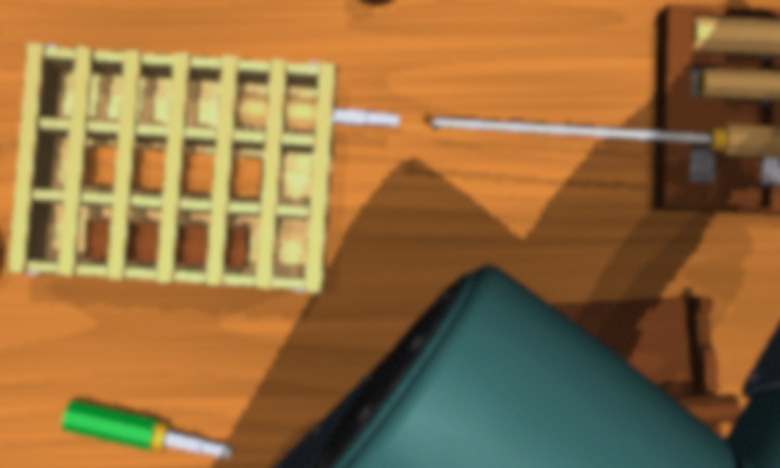

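Call:
carry_out:
  moves: [-0.02,0,0,0,0,0.02,-0.045,0,0,0,0,0.05,-0.075,0,0,0,0,0.08,-0.105,0.01,0,0,0,0.11,-0.13,0.03,0,0,0,0.122]

```text
time_s: 11.4
tool_pos: [422.3, -304.8, 137.6]
tcp_rot: [-1.228, 1.181, -1.18]
ft_force: [-0.5, 0.4, -0.2]
finger_gap: 24.7
```

Call:
carry_out:
  moves: [-0.02,0.025,0,0,0,0,-0.035,0.045,0,0,0,0,-0.037,0.06,0,0,0,0,-0.037,0.061,0,0,0,0,-0.037,0.061,0,0,0,0]

```text
time_s: 11.82
tool_pos: [387.6, -243.5, 138.4]
tcp_rot: [-1.228, 1.179, -1.181]
ft_force: [0.0, 0.1, -2.1]
finger_gap: 25.0
```

```bash
python3 -c "
from h import *
st();snap('scene','s13',(140,100,340,270),4);snap('top','t13',(280,200,480,320),4)"
```

```text
t 11.82 tcp [ 387.6 -243.5  138.4] jaw 0.0397 down [ 0.001 -0.    -1.   ] F [ 0.   0.1 -2.1] gap 25.0 q [-0.74  0.21 -0.42  0.93  0.    0.79]
```

View pics/s13.png

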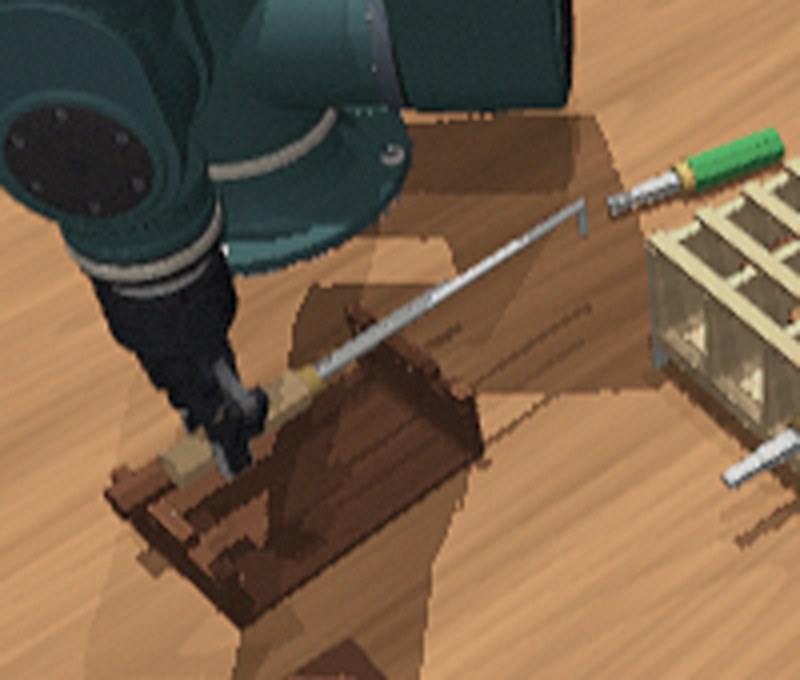

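View pics/t13.png

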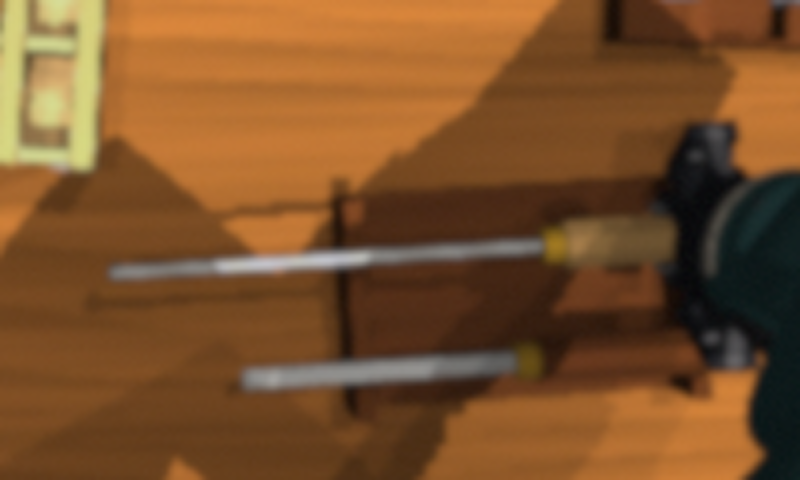

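Call:
carry_out:
  moves: [0,-0.0035,-0.015,0,0,-0.002,0,-0.0035,-0.035,0,0,-0.002,0,-0.0035,-0.055,0,0,-0.002,0,-0.0035,-0.068,0,0,-0.002,0,-0.0035,-0.074,0,0,-0.002]

```text
time_s: 12.33
tool_pos: [387.1, -248.0, 62.5]
tcp_rot: [-1.226, 1.185, -1.181]
ft_force: [1.0, 0.7, -0.7]
finger_gap: 25.2
```

Call:
carry_out:
  moves: [0,0,-0.003,0,0,0,0,0,-0.005,0,0,0,0,0,-0.006,0,0,0,0,0,-0.006,0,0,0]

```text
time_s: 12.67
tool_pos: [387.5, -248.1, 58.7]
tcp_rot: [-1.226, 1.182, -1.183]
ft_force: [0.3, 0.8, -1.5]
finger_gap: 24.5
```

```bash
python3 -c "
from h import *
st();snap('scene','s14',(140,100,340,270),4);snap('top','t14',(280,200,480,320),4)"
```

```text
t 12.67 tcp [ 387.5 -248.1   58.7] jaw 0.036 down [ 0.001 -0.001 -1.   ] F [ 0.3  0.8 -1.5] gap 24.5 q [-0.75  0.3  -0.56  0.71  0.    0.79]
```

View pics/s14.png

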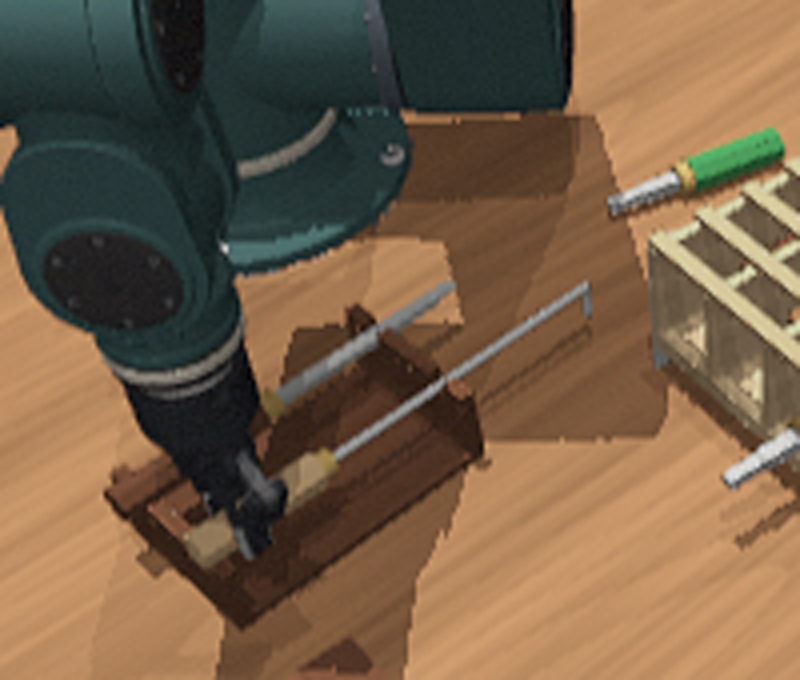

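View pics/t14.png

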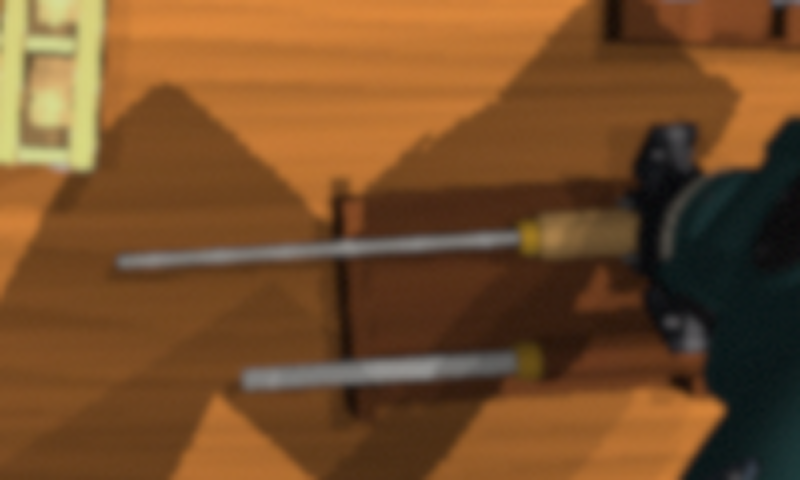

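Call:
carry_out:
  moves: [0,0.001,-0.001,0,0,0,0,0.001,-0.0015,0,0,0,0,0.001,-0.0015,0,0,0]

```text
time_s: 13.02
tool_pos: [387.4, -246.9, 57.4]
tcp_rot: [-1.226, 1.182, -1.183]
ft_force: [-1.4, 1.4, 8.3]
finger_gap: 24.6
```

Call:
carry_out:
  moves: [0,0,-0.0005,0,0,0,0,0,-0.001,0,0,0,0,0,-0.001,0,0,0]

```text
time_s: 13.27
tool_pos: [387.5, -247.0, 57.2]
tcp_rot: [-1.226, 1.181, -1.184]
ft_force: [-6.9, 5.7, 30.5]
finger_gap: 24.7
```

Call:
carry_out:
  moves: [0,0,0.0008,0,0,0,0,0,0.001,0,0,0]

```text
time_s: 13.43
tool_pos: [387.4, -246.9, 57.4]
tcp_rot: [-1.226, 1.182, -1.184]
ft_force: [-0.5, 1.6, 7.9]
finger_gap: 25.0
```

Call:
carry_out:
  moves: [0,0,0,0,0,0,0,0,0,0,0,0,0,0,0,0,0,0,0,0,0,0,0,0]
  hand: 0.4

```text
time_s: 13.77
tool_pos: [387.1, -246.7, 56.7]
tcp_rot: [-1.226, 1.183, -1.182]
ft_force: [0.3, -0.0, 0.0]
finger_gap: 51.0
```

```bash
python3 -c "
from h import *
st();snap('scene','s15',(140,100,340,270),4)"
```

```text
t 13.77 tcp [ 387.1 -246.7   56.7] jaw 0.036 down [-0.  0. -1.] F [ 0.3 -0.   0. ] gap 51.0 q [-0.75  0.3  -0.56  0.71  0.    0.79]
```

View pics/s15.png

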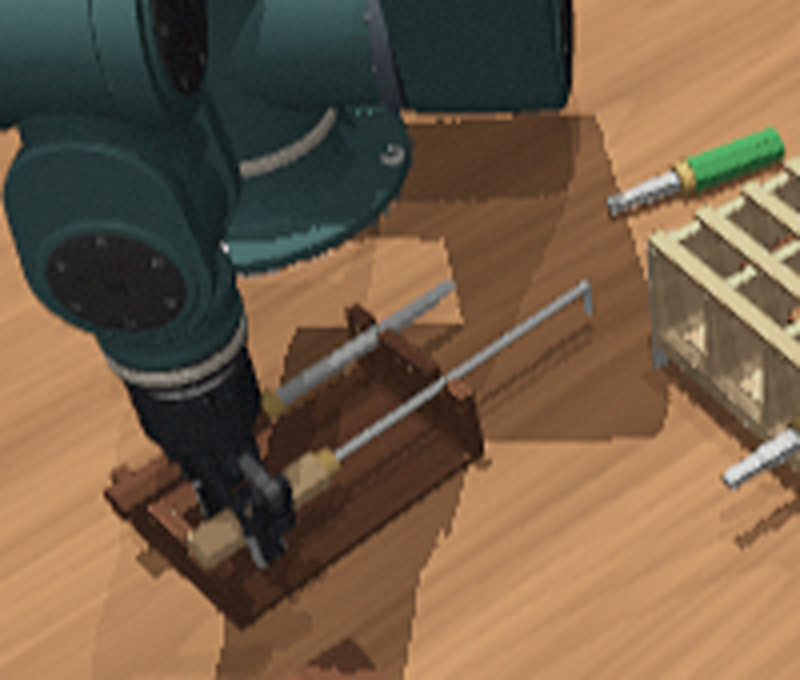

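Call:
carry_out:
  moves: [0,0,0.03,0,0,0,0,0,0.065,0,0,0,0,0,0.1,0,0,0,0,0,0.13,0,0,0]

```text
time_s: 14.15
tool_pos: [387.0, -246.7, 188.9]
tcp_rot: [-1.226, 1.182, -1.183]
ft_force: [1.3, -0.8, -0.6]
finger_gap: 51.3
```

```bash
python3 -c "
from h import *
st();snap('scene','s16',(300,170,400,240),8);snap('top','t16',(250,140,350,200),8);snap('top','t16b',(280,200,480,320),4)"
```

```text
t 14.15 tcp [ 387.  -246.7  188.9] jaw 0.036 down [ 0. -0. -1.] F [ 1.3 -0.8 -0.6] gap 51.3 q [-0.75  0.18 -0.32  1.07 -0.    0.79]
```

View pics/s16.png

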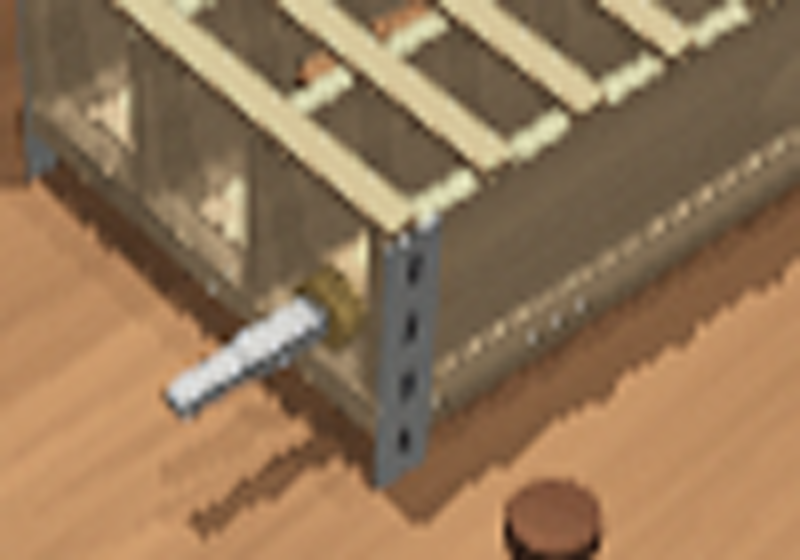

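View pics/t16.png

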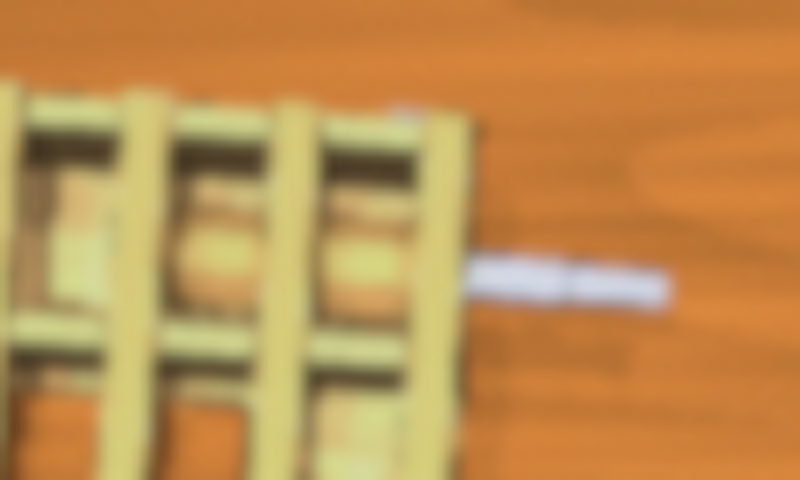

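View pics/t16b.png

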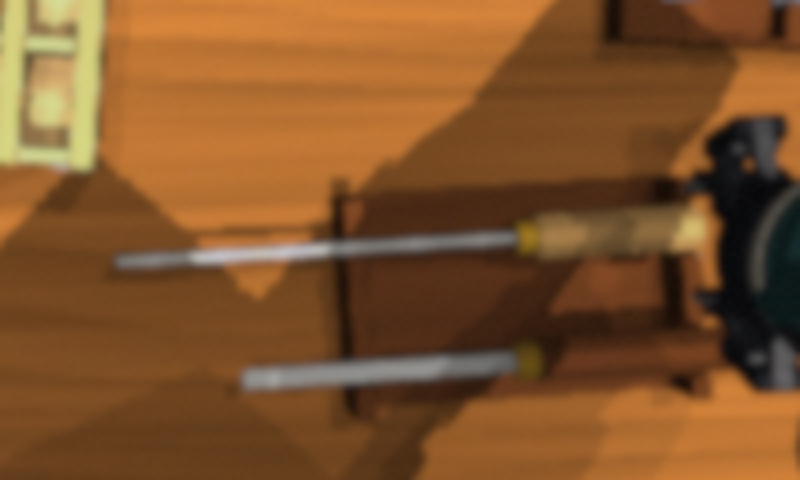

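```bash
python3 -c "
from h import *
g=lambda c,z=63:atz('top',(250+c[0]/8-.45,140+c[1]/8-.45),z)
a=g((669,289));b=g((470,276));c=g((340,261),75);print(a,b,lane(a),lane(b),lane(c),'yaw',np.arctan2(*(a-b)[[1,0]]))
print(tri((300+178/8-.45,170+398/8-.45),(250+669/8-.45,140+289/8-.45)))
st()
gp=a+ (b-a)/np.linalg.norm(b-a)*13; print('grasp',gp,lane(gp))
"
```

```text
[594.0748185   10.00327068  63.        ] [599.46504663  71.60421298  63.        ] [-199.8   -0.4] [-137.9   -0.6] [-98.1  -1.1] yaw -1.6580763866871893
[594.36375016  10.49273945  63.76383944]
t 14.3 tcp [ 388.  -247.5  188.5] jaw 0.036 down [ 0.003 -0.003 -1.   ] F [-0.   0.2 -1.5] gap 51.5 q [-0.75  0.18 -0.32  1.07  0.    0.79]
grasp [595.20801925  22.95378635  63.        ] [-186.8   -0.5]
```

Call:
carry_out:
  moves: [0.025,0.02,0,0,0,-0.02,0.055,0.045,0,0,0,-0.05,0.08,0.075,0,0,0,-0.08,0.105,0.105,0,0,0,-0.11,0.13,0.135,0,0,0,-0.123]

```text
time_s: 14.72
tool_pos: [517.6, -110.0, 185.4]
tcp_rot: [-1.167, 1.276, -1.273]
ft_force: [0.6, -1.6, 0.7]
finger_gap: 51.3
```

Call:
carry_out:
  moves: [0.025,0.035,0,0,0,0,0.05,0.07,-0.005,0,0,0,0.07,0.105,-0.01,0,0,0,0.078,0.13,-0.02,0,0,0,0.078,0.1335,-0.02,0,0,0]

```text
time_s: 15.13
tool_pos: [595.3, 25.9, 163.3]
tcp_rot: [-1.171, 1.274, -1.268]
ft_force: [-1.2, 1.1, -0.2]
finger_gap: 51.1
```

Call:
carry_out:
  moves: [0,0,0,0,0,0,0,0,0,0,0,0]

```text
time_s: 15.3
tool_pos: [594.6, 21.5, 165.9]
tcp_rot: [-1.168, 1.274, -1.272]
ft_force: [-0.4, -0.1, 0.3]
finger_gap: 51.2
```

```bash
python3 -c "
from h import *
o=st();print(lane(o['tool_pos']));snap('scene','s17',(280,110,440,240),4.5)"
```

```text
t 15.3 tcp [594.6  21.5 165.9] jaw -0.0865 down [-0.002 -0.    -1.   ] F [-0.4 -0.1  0.3] gap 51.2 q [-0.1   0.42 -0.03  1.12 -0.    1.56]
[-1.883e+02  1.000e-01]
```

View pics/s17.png

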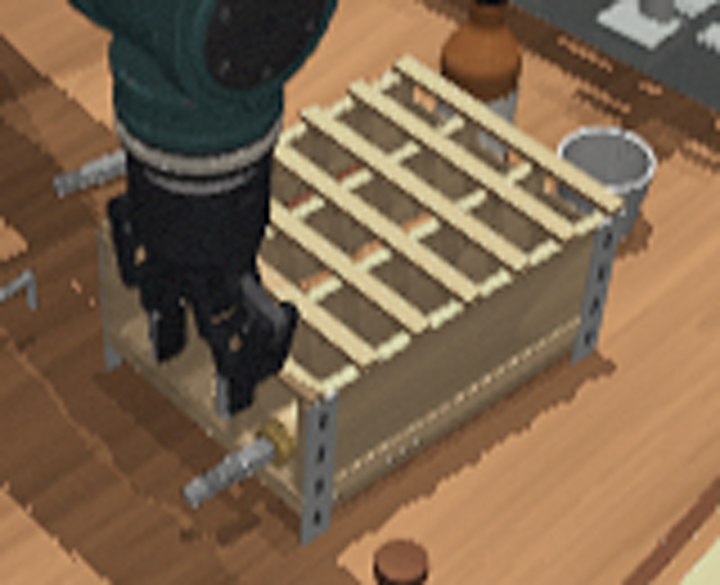

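Call:
carry_out:
  moves: [0,0,-0.015,0,0,0,0,0,-0.035,0,0,0,0,0,-0.055,0,0,0,0,0,-0.072,0,0,0,0,0,-0.08,0,0,0]

```text
time_s: 15.77
tool_pos: [594.0, 20.3, 85.1]
tcp_rot: [-1.167, 1.276, -1.273]
ft_force: [-0.4, -0.3, -0.3]
finger_gap: 51.4
```

Call:
carry_out:
  moves: [0,0,-0.008,0,0,0,0,0,-0.016,0,0,0,0,0,-0.022,0,0,0,0,0,-0.023,0,0,0]

```text
time_s: 16.1
tool_pos: [594.9, 21.5, 63.2]
tcp_rot: [-1.167, 1.274, -1.273]
ft_force: [-0.3, 0.5, 0.2]
finger_gap: 51.4
```

```bash
python3 -c "
from h import *
o=st();print(lane(o['tool_pos']));snap('scene','s18',(280,110,440,240),4.5)"
```

```text
t 16.1 tcp [594.9  21.5  63.2] jaw -0.0873 down [-0.001  0.    -1.   ] F [-0.3  0.5  0.2] gap 51.4 q [-0.1   0.49 -0.21  0.87  0.    1.56]
[-188.3   -0.3]
```

View pics/s18.png

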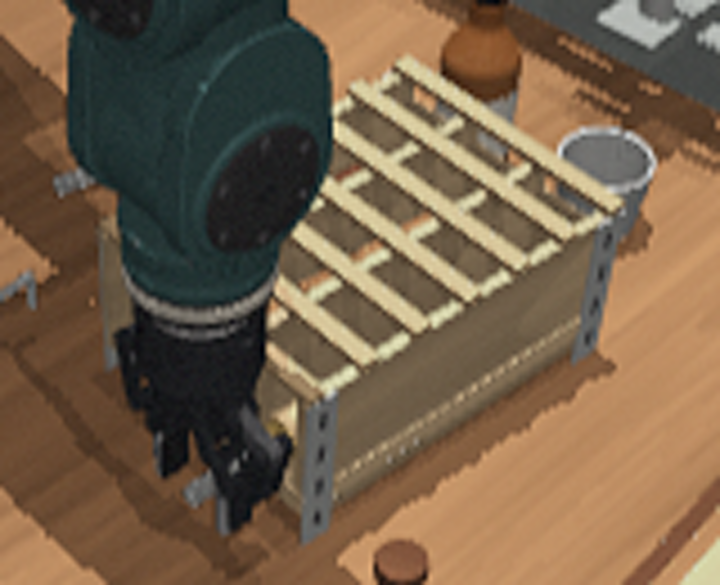

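Call:
carry_out:
  moves: [0,0,0,0,0,0,0,0,0,0,0,0,0,0,0,0,0,0,0,0,0,0,0,0,0,0,0,0,0,0]
  hand: 1

```text
time_s: 16.57
tool_pos: [595.4, 21.7, 64.1]
tcp_rot: [-1.166, 1.273, -1.273]
ft_force: [-0.4, -0.8, 2.2]
finger_gap: 8.3
```

Call:
carry_out:
  moves: [0,0,0.001,0,0,0,0,0,0.002,0,0,0]

```text
time_s: 16.73
tool_pos: [595.1, 21.7, 65.8]
tcp_rot: [-1.167, 1.273, -1.273]
ft_force: [0.4, -0.5, -0.9]
finger_gap: 8.7
```

```bash
python3 -c "
from h import *
o=st();print(lane(o['tool_pos']),o['moment'])"
```

```text
t 16.73 tcp [595.1  21.7  65.8] jaw -0.087 down [-0. -0. -1.] F [ 0.4 -0.5 -0.9] gap 8.7 q [-0.1   0.49 -0.2   0.88 -0.    1.56]
[-188.    -0.4] [-0.19729879  0.02788423  0.00896483]
```

Call:
carry_out:
  moves: [-0.0003,-0.003,0.002,0,0,0,-0.001,-0.012,0.002,0,0,0,-0.002,-0.024,0.002,0,0,0,-0.003,-0.036,0.002,0,0,0,-0.004,-0.048,0.002,0,0,0]

```text
time_s: 17.15
tool_pos: [590.9, -27.9, 67.7]
tcp_rot: [-1.167, 1.273, -1.273]
ft_force: [0.3, -0.1, -2.2]
finger_gap: 8.3
```

```bash
python3 -c "
from h import *
o=st();print(lane(o['tool_pos']),o['moment']);snap('scene','s19',(260,110,420,240),4.5)"
```

```text
t 17.15 tcp [590.9 -27.9  67.7] jaw -0.0875 down [-0. -0. -1.] F [ 0.3 -0.1 -2.2] gap 8.3 q [-0.18  0.48 -0.21  0.88 -0.    1.47]
[-237.8   -0.5] [-0.13035963  0.00317564  0.01108776]
```

View pics/s19.png

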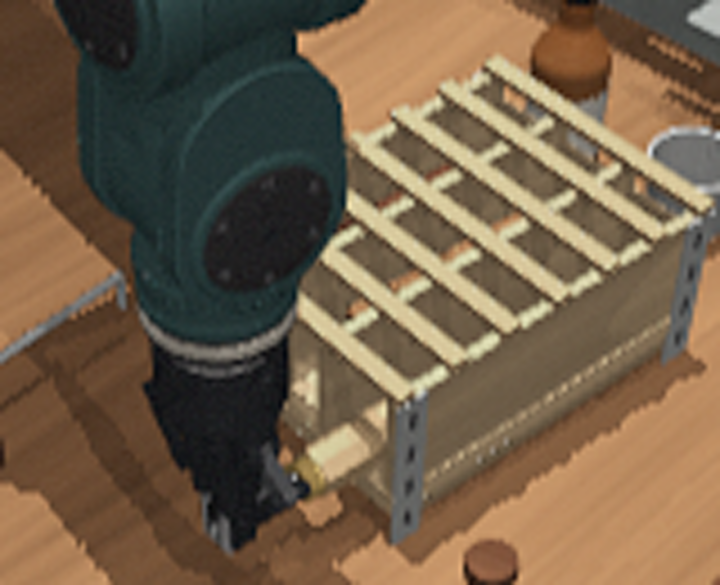

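Call:
carry_out:
  moves: [-0.001,-0.015,0,0,0,0,-0.0027,-0.033,0,0,0,0,-0.0044,-0.052,0,0,0,0,-0.006,-0.071,0,0,0,0,-0.0077,-0.09,0,0,0,0]

```text
time_s: 17.62
tool_pos: [583.1, -118.0, 67.7]
tcp_rot: [-1.167, 1.273, -1.273]
ft_force: [0.5, -0.7, -1.7]
finger_gap: 8.5
```

Call:
carry_out:
  moves: [-0.0005,-0.005,0,0,0,0,-0.0005,-0.005,0,0,0,0]

```text
time_s: 17.78
tool_pos: [582.7, -123.0, 67.7]
tcp_rot: [-1.166, 1.275, -1.275]
ft_force: [0.2, -0.2, -1.5]
finger_gap: 8.3
```

```bash
python3 -c "
from h import *
o=st();print(lane(o['tool_pos']),o['moment']);snap('scene','s20',(230,130,390,260),4.5);snap('top','t20',(250,130,450,250),4)"
```

```text
t 17.78 tcp [ 582.7 -123.    67.7] jaw -0.0894 down [-0. -0. -1.] F [ 0.2 -0.2 -1.5] gap 8.3 q [-0.34  0.49 -0.2   0.88 -0.    1.32]
[-3.333e+02 -3.000e-01] [-0.13064398  0.02496951  0.0486444 ]
```

View pics/s20.png

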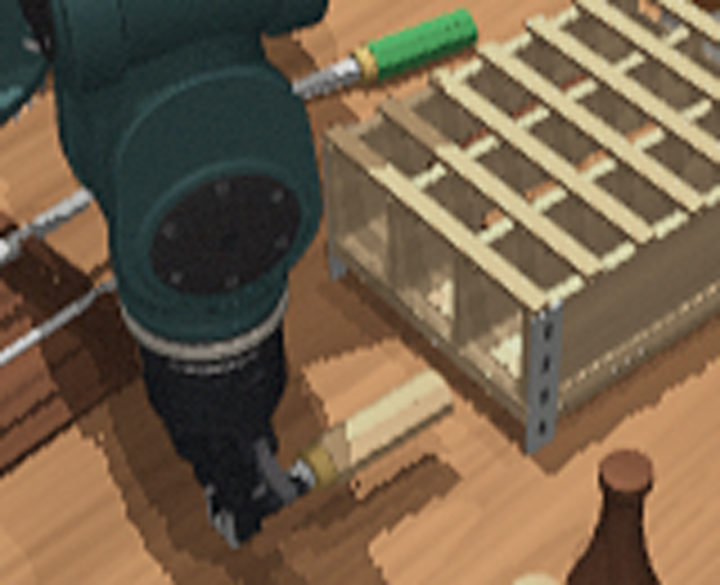

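View pics/t20.png

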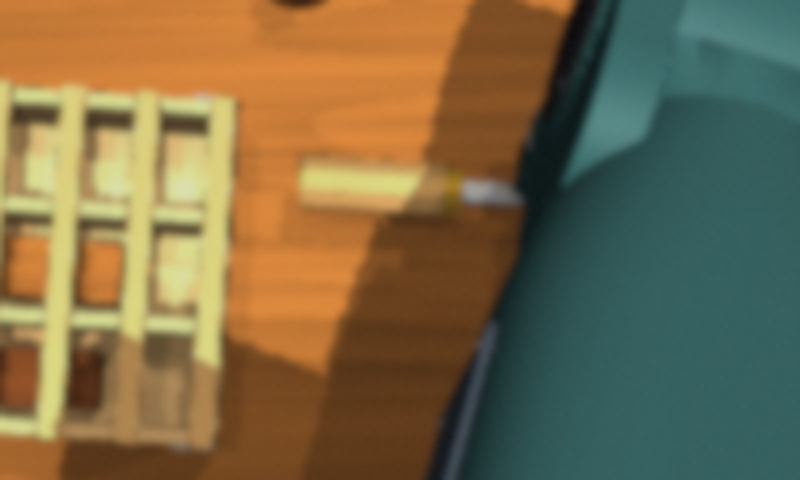

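Call:
carry_out:
  moves: [0,0,-0.008,0,0,0,0,0,-0.018,0,0,0,0,0,-0.028,0,0,0,0,0,-0.038,0,0,0,0,0,-0.044,0,0,0]

```text
time_s: 18.3
tool_pos: [582.2, -120.7, 21.8]
tcp_rot: [-1.168, 1.274, -1.271]
ft_force: [-0.0, 1.1, -2.5]
finger_gap: 7.9
```

Call:
carry_out:
  moves: [0,0,-0.001,0,0,0,0,0,-0.002,0,0,0,0,0,-0.002,0,0,0]

```text
time_s: 18.55
tool_pos: [583.0, -121.3, 21.8]
tcp_rot: [-1.167, 1.273, -1.273]
ft_force: [-0.4, 0.7, -0.8]
finger_gap: 8.5
```

Call:
carry_out:
  moves: [0,0,-0.001,0,0,0,0,0,-0.0015,0,0,0,0,0,-0.0015,0,0,0]

```text
time_s: 18.8
tool_pos: [583.1, -121.4, 20.5]
tcp_rot: [-1.167, 1.273, -1.273]
ft_force: [-0.3, 0.2, -1.5]
finger_gap: 8.3
```

```bash
python3 -c "
from h import *
o=st();print(o['moment']);snap('scene','s21',(230,130,390,260),4.5)"
```

```text
t 18.8 tcp [ 583.1 -121.4   20.5] jaw -0.0871 down [ 0. -0. -1.] F [-0.3  0.2 -1.5] gap 8.3 q [-0.34  0.53 -0.26  0.77 -0.    1.32]
[-0.16599128 -0.04182922 -0.05748098]
```

View pics/s21.png

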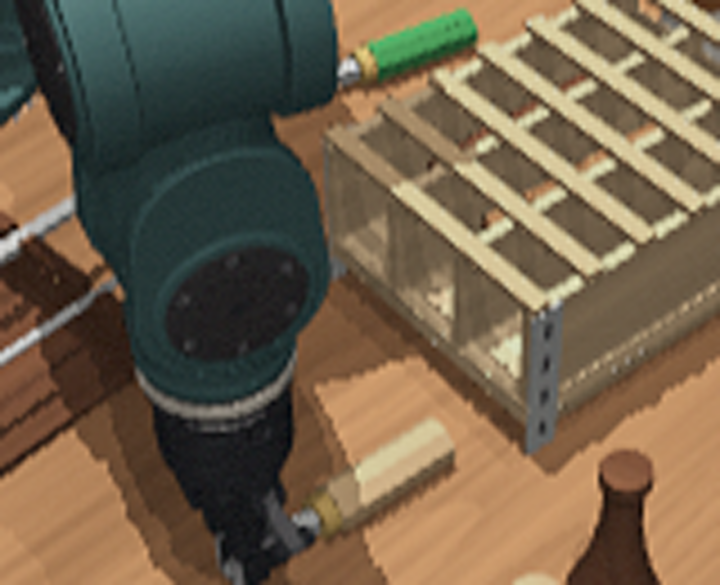

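Call:
carry_out:
  moves: [0,0,-0.0007,0,0,0,0,0,-0.0012,0,0,0,0,0,-0.0012,0,0,0]

```text
time_s: 19.1
tool_pos: [583.1, -121.4, 19.2]
tcp_rot: [-1.167, 1.273, -1.273]
ft_force: [-0.6, -1.0, 1.9]
finger_gap: 8.5
```

Call:
carry_out:
  moves: [0,0,-0.0006,0,0,0,0,0,-0.0006,0,0,0]

```text
time_s: 19.27
tool_pos: [583.1, -121.5, 18.6]
tcp_rot: [-1.167, 1.273, -1.274]
ft_force: [-0.9, -3.0, 3.2]
finger_gap: 8.2
```

Call:
carry_out:
  moves: [0,0,0.0003,0,0,0,0,0,0.0003,0,0,0,0,0,0.0003,0,0,0,0,0,0.0003,0,0,0]
  hand: 0.5

```text
time_s: 19.6
tool_pos: [582.9, -121.2, 18.7]
tcp_rot: [-1.167, 1.273, -1.273]
ft_force: [-0.1, 0.4, 0.2]
finger_gap: 42.4
```

Call:
carry_out:
  moves: [0,0,0.015,0,0,0,0,0,0.04,0,0,0,0,0,0.075,0,0,0,0,0,0.11,0,0,0,-0.03,-0.03,0.13,0,0,0]

```text
time_s: 20.02
tool_pos: [559.8, -146.1, 150.1]
tcp_rot: [-1.165, 1.266, -1.273]
ft_force: [0.0, -0.5, -0.1]
finger_gap: 42.6
```

Call:
carry_out:
  moves: [-0.035,-0.03,0,0,0,0,-0.07,-0.06,0,0,0,0,-0.1,-0.08,0,0,0,0,-0.1,-0.08,0,0,0,0]

```text
time_s: 20.35
tool_pos: [452.0, -230.3, 146.7]
tcp_rot: [-1.166, 1.276, -1.275]
ft_force: [1.1, -0.4, 0.8]
finger_gap: 43.0
```

```bash
python3 -c "
from h import *
o=st();snap('scene','s22',(230,130,390,260),4.5);snap('top','t22',(280,140,400,210),6.5)"
```

```text
t 20.35 tcp [ 452.  -230.3  146.7] jaw -0.0905 down [-0.001 -0.    -1.   ] F [ 1.1 -0.4  0.8] gap 43.0 q [-0.63  0.29 -0.29  0.99 -0.    1.03]
```

View pics/t22.png

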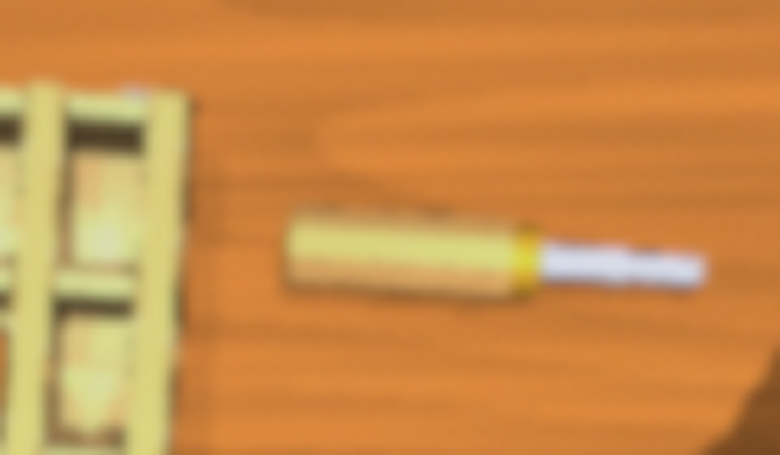

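View pics/s22.png

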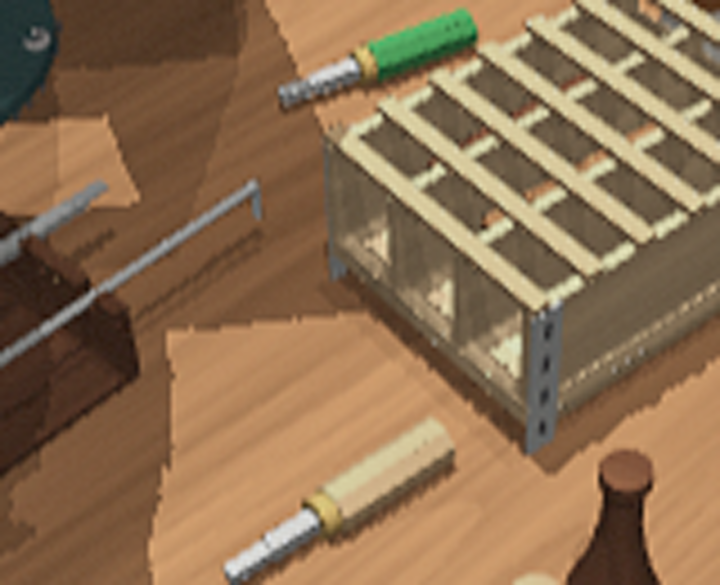

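```bash
python3 -c "
from h import *
g=lambda c,z=15:atz('top',(280+c[0]/6.5-.42,140+c[1]/6.5-.42),z)
b=g((288,251));f=g((539,262));t=g((706,271));print(b,f,t,np.linalg.norm(t-b),np.linalg.norm(f-b))
d=(t-b)[:2];d/=np.linalg.norm(d);yaw=np.arctan2(d[1],d[0])
print('yaw',yaw,'mid from tip',t[:2]-115*d,'mid from butt',b[:2]+50*d, 'butt z30',g((288,251),25))
im=cv2.imread('pics/t22_full.png');cv2.imwrite('pics/t22tray.png',cv2.resize(im[120:220,420:540],None,fx=6.6,fy=6,interpolation=cv2.INTER_CUBIC))
im=cv2.imread('pics/s22_full.png');cv2.imwrite('pics/s22tray.png',cv2.resize(im[250:390,140:290],None,fx=5,fy=4,interpolation=cv2.INTER_CUBIC))
"
```

```text
[594.29789697  31.92507927  15.        ] [587.72315496 -67.99303143  15.        ] [ 582.67342322 -134.47161146   15.        ] 166.80223942380277 100.1341903497334
yaw -1.640543015323746 mid from tip [590.68779093 -19.75121262] mid from butt [590.81338927 -17.95335501] butt z30 [593.044558   32.1880924  25.       ]
```

View pics/t22tray.png

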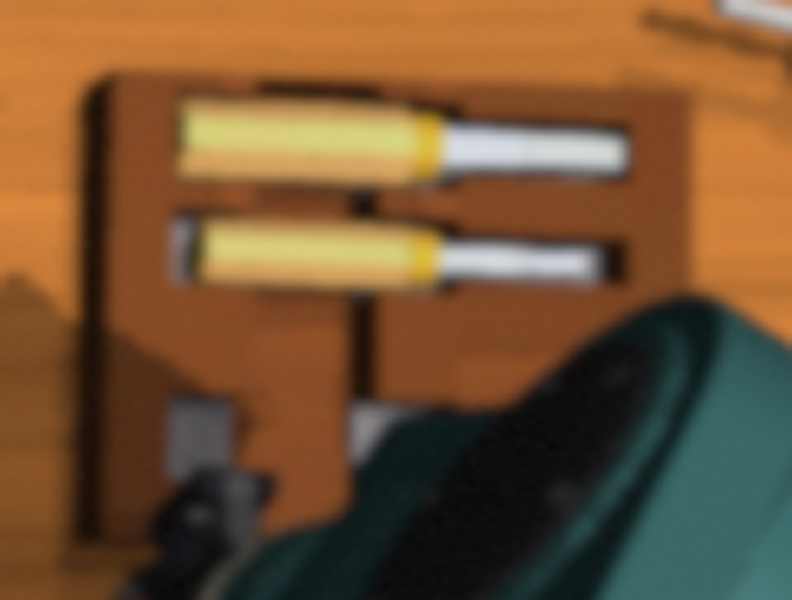

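View pics/s22tray.png

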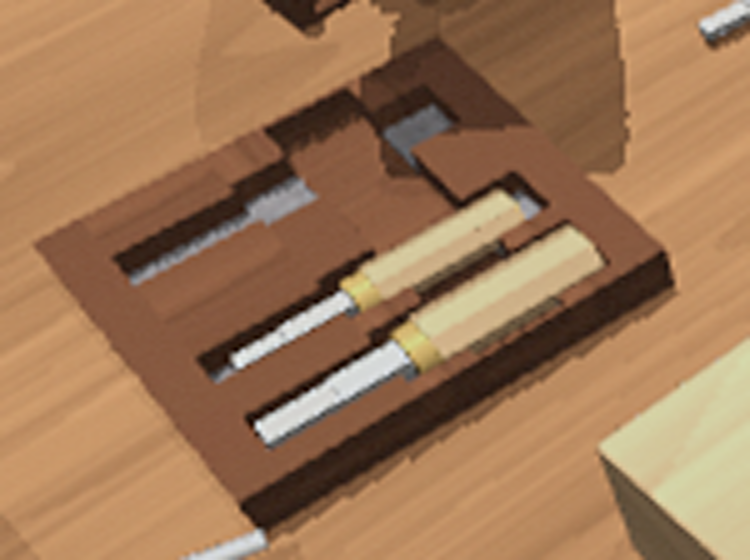

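```bash
cat > tr.py <<'E'
from fit import *
S=lambda c,r:np.array([140+c/5-.4,250+r/4-.37])
sc=[("scene",(x,y,46),S(*uv)) for x,y,uv in [(-112,-100,(440,40)),(-112,100,(668,252)),(112,100,(245,500)),(112,-100,(37,243))]]
T=lambda c,r:np.array([420+c/5-.4,120+r/5-.4])
tr=[("top",(x,y,46),T(*uv)) for x,y,uv in [(-112,100,(84,62)),(112,100,(523,75)),(112,-100,(523,466)),(-112,-100,(70,455))]]
sl=[("top",(-87.5,-55,46),T(128,364)),("top",(87.5,-55,46),T(471,378))]
for nm,o in [("scene",sc),("top",tr),("slot",sl),("top+slot",tr+sl),("all",sc+tr+sl)]:
    p,e=fit(o,[600,-360,-1.6]); s=p[:2]+[-55*-np.sin(p[2]),-55*np.cos(p[2])]
    print(nm,np.round(p,3),"slot",np.round(s,1),np.round(e,1).tolist())
E
python3 tr.py
python3 - <<'E'
from h import *
im=cv2.imread("pics/top0.png"); c=im[120:220,420:540]
hsv=cv2.cvtColor(c,cv2.COLOR_BGR2HSV)
m=((hsv[:,:,1]<70)&(hsv[:,:,2]>70)).astype(np.uint8)
n,l,s,ce=cv2.connectedComponentsWithStats(m)
for i in range(1,n):
    if s[i,4]>15: print(s[i],ce[i])
cv2.imwrite("pics/slot0.png",cv2.resize(im[175:215,435:530],None,fx=8,fy=8,interpolation=cv2.INTER_CUBIC))
E
```

```text
scene [ 600.868 -362.335   -1.633] slot [ 546.  -358.9] [[0.4, -1.0], [0.6, -0.7], [-0.6, 1.1], [-0.3, 0.1]]
top [ 597.02  -361.234   -1.627] slot [ 542.1 -358.2] [[-0.4, -0.3], [-0.3, 0.1], [-0.2, 0.5], [1.3, -0.3]]
slot [ 597.321 -361.376   -1.633] slot [ 542.4 -357.9] [[-0.4, -0.0], [0.4, 0.0]]
top+slot [ 597.137 -361.167   -1.628] slot [ 542.2 -358. ] [[-0.4, -0.4], [-0.3, 0.2], [-0.2, 0.5], [1.2, -0.4], [-0.4, 0.3], [0.4, -0.1]]
all [ 598.256 -361.474   -1.629] slot [ 543.3 -358.3] [[-0.1, -1.8], [0.1, -1.9], [-0.7, -0.1], [-0.6, -0.6], [-0.2, -0.9], [-0.1, -0.2], [-0.2, 0.1], [1.3, -0.9], [-0.3, -0.2], [0.5, -0.5]]
[109   0  11   5  39] [114.48717949   1.64102564]
[ 67  20  28  10 238] [80.18907563 24.59663866]
[26 36  4 10 25] [27.44 40.08]
[ 67  40  24   8 166] [78.36746988 43.07831325]
[ 25  66  10  14 125] [29.752 72.552]
[ 53  67  38  14 398] [69.33165829 74.09547739]
```

View pics/slot0.png

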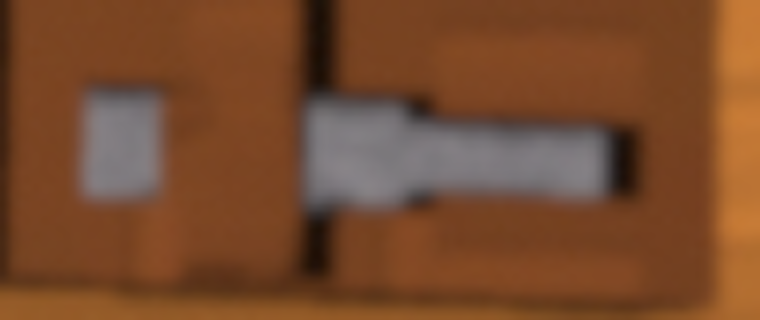

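Call:
carry_out:
  moves: [0.025,0.035,0,0,0,0.012,0.05,0.075,0,0,0,0.012,0.075,0.115,0,0,0,0.012,0.1,0.15,-0.01,0,0,0.012,0.12,0.185,-0.03,0,0,0.012]
  hand: 0.35

```text
time_s: 20.87
tool_pos: [570.8, -53.8, 124.3]
tcp_rot: [-1.171, 1.26, -1.265]
ft_force: [1.4, -0.4, -0.2]
finger_gap: 55.5
```

Call:
carry_out:
  moves: [0.018,0.025,-0.01,0,0,0,0.018,0.0275,-0.02,0,0,0,0.018,0.0275,-0.02,0,0,0]

```text
time_s: 21.12
tool_pos: [586.0, -26.4, 101.0]
tcp_rot: [-1.176, 1.264, -1.259]
ft_force: [0.1, 0.1, -0.1]
finger_gap: 55.4
```

```bash
python3 -c "
from h import *
o=st();snap('scene','s23',(230,130,390,260),4.5)"
```

```text
t 21.12 tcp [586.  -26.4 101. ] jaw -0.071 down [-0.003  0.001 -1.   ] F [ 0.1  0.1 -0.1] gap 55.4 q [-0.18  0.45 -0.17  0.96  0.    1.46]
```

View pics/s23.png

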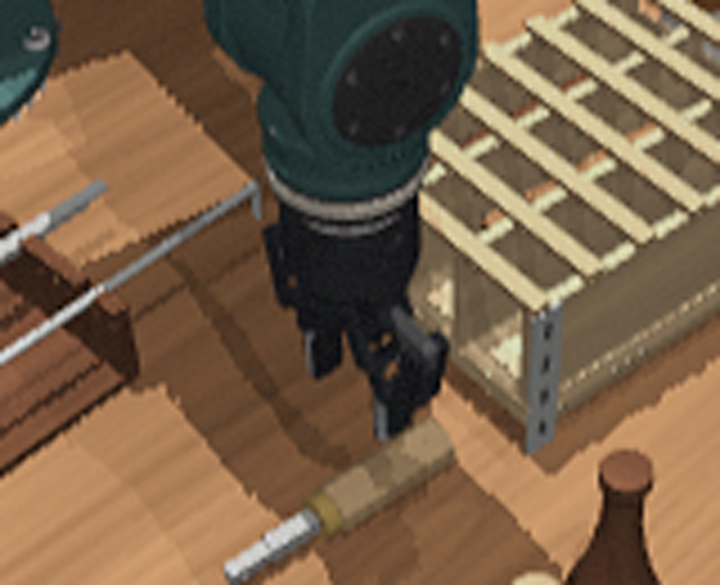

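Call:
carry_out:
  moves: [0,0,0,0,0,0,0,0,0,0,0,0]

```text
time_s: 21.33
tool_pos: [586.0, -29.9, 103.9]
tcp_rot: [-1.172, 1.264, -1.265]
ft_force: [-0.8, 0.4, 0.7]
finger_gap: 55.9
```

Settled at (586, -29.9, 104). Next I shift by (+5, +11, -50), and after that I go down to 19.

Call:
carry_out:
  moves: [0.003,0.006,0,0,0,0,0.005,0.011,-0.015,0,0,0,0.005,0.011,-0.035,0,0,0,0.005,0.011,-0.05,0,0,0,0.005,0.011,-0.05,0,0,0]

```text
time_s: 21.75
tool_pos: [589.8, -18.3, 51.3]
tcp_rot: [-1.174, 1.267, -1.263]
ft_force: [-1.3, 0.2, -0.9]
finger_gap: 55.4
```

```bash
python3 -c "
from h import *
o=st();snap('scene','s24',(230,130,390,260),4.5)"
```

```text
t 21.75 tcp [589.8 -18.3  51.3] jaw -0.0759 down [-0.003  0.001 -1.   ] F [-1.3  0.2 -0.9] gap 55.4 q [-0.17  0.5  -0.24  0.84  0.    1.48]
```

View pics/s24.png

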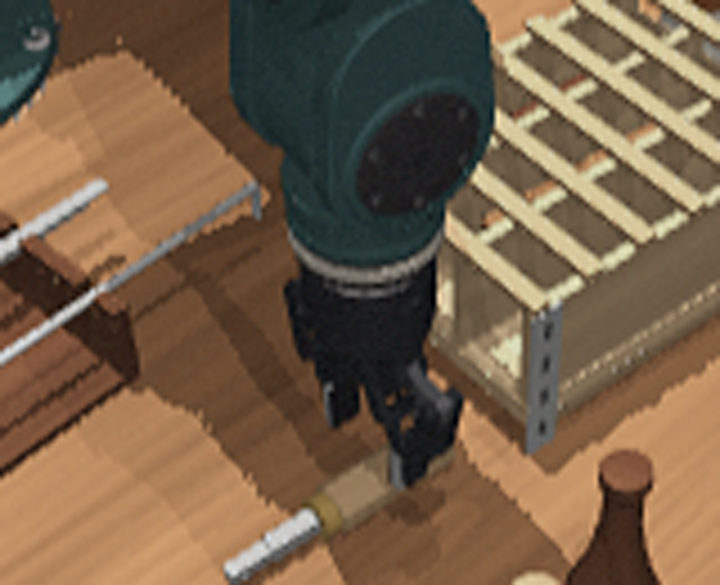

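Call:
carry_out:
  moves: [0,0,-0.01,0,0,0,0,0,-0.02,0,0,0,0,0,-0.029,0,0,0,0,0,-0.034,0,0,0,0,0,-0.034,0,0,0]

```text
time_s: 22.22
tool_pos: [590.3, -18.2, 18.0]
tcp_rot: [-1.174, 1.266, -1.263]
ft_force: [-0.6, 0.1, -0.4]
finger_gap: 55.4
```

```bash
python3 -c "
from h import *
o=st();snap('scene','s25',(230,130,390,260),4.5)"
```

```text
t 22.22 tcp [590.3 -18.2  18. ] jaw -0.0751 down [-0.002  0.    -1.   ] F [-0.6  0.1 -0.4] gap 55.4 q [-0.17  0.53 -0.28  0.76 -0.    1.48]
```

View pics/s25.png

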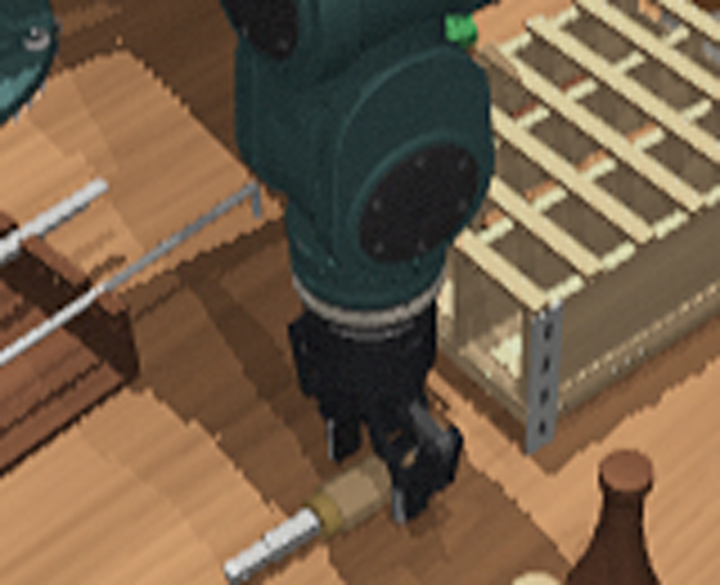

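Call:
carry_out:
  moves: [0,0,0,0,0,0,0,0,0,0,0,0,0,0,0,0,0,0,0,0,0,0,0,0,0,0,0,0,0,0]
  hand: 1

```text
time_s: 22.68
tool_pos: [591.4, -18.3, 19.9]
tcp_rot: [-1.172, 1.263, -1.265]
ft_force: [-1.4, 0.6, 6.2]
finger_gap: 28.7
```

Call:
carry_out:
  moves: [0,0,0.005,0,0,0,0,0,0.02,0,0,0,0,0,0.045,0,0,0,0,0,0.07,0,0,0,0,0,0.085,0,0,0]

```text
time_s: 23.1
tool_pos: [591.5, -18.3, 106.9]
tcp_rot: [-1.172, 1.263, -1.265]
ft_force: [1.0, -1.2, -1.3]
finger_gap: 28.5
```

```bash
python3 -c "
from h import *
o=st();print(o['moment']);snap('scene','s26',(230,110,390,240),4.5);snap('top','t26',(280,140,400,210),6.5)"
```

```text
t 23.1 tcp [591.5 -18.3 106.9] jaw -0.075 down [ 0.002 -0.    -1.   ] F [ 1.  -1.2 -1.3] gap 28.5 q [-0.17  0.45 -0.15  0.97  0.    1.48]
[-0.02905819 -0.04635225 -0.01965285]
```

View pics/s26.png

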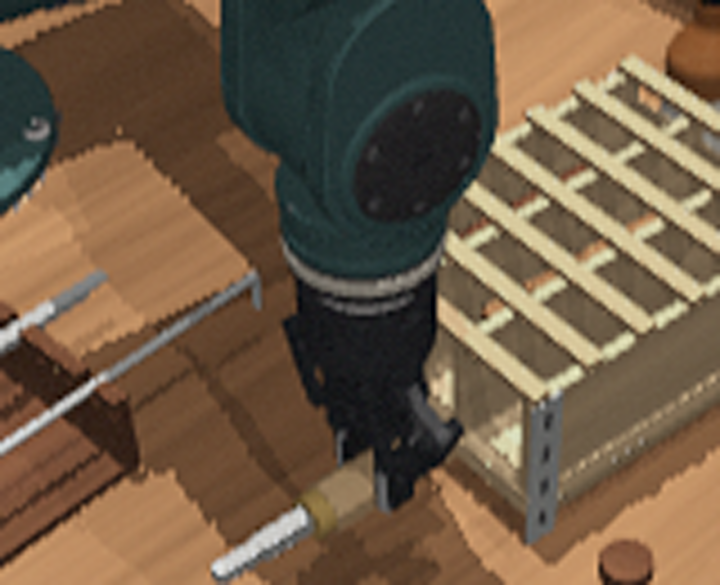

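View pics/t26.png

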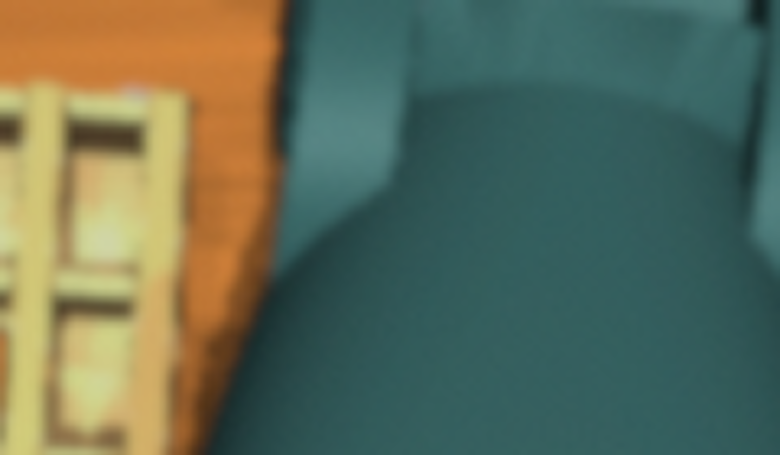

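```bash
python3 -c "
from h import *
t=atz('scene',(230+217/4.5-.4,110+572/4.5-.4),102);print(t, t[:2]-[591.5,-18.3],np.linalg.norm(t[:2]-[591.5,-18.3]))
d=np.array([np.cos(-1.6458),np.sin(-1.6458)]);print(d*115)
s=np.array([542.5,-358.1]);e=np.array([np.cos(-1.630),np.sin(-1.630)]);print('target mid',s-32.5*e)
"
```

```text
[ 580.80362614 -130.80405843  102.        ] [ -10.69637386 -112.50405843] 113.01139578273101
[  -8.61733757 -114.67668243]
target mid [ 544.42299555 -325.65694083]
```

Call:
carry_out:
  moves: [-0.001,-0.012,0,0,0,0.005,-0.004,-0.035,0,0,0,0.01,-0.009,-0.065,0,0,0,0.016,-0.014,-0.095,0,0,0,0.016,-0.02,-0.125,0,0,0,0.016]

```text
time_s: 23.62
tool_pos: [570.3, -144.2, 103.2]
tcp_rot: [-1.182, 1.253, -1.251]
ft_force: [0.7, 0.4, -2.3]
finger_gap: 28.9
```

Call:
carry_out:
  moves: [-0.005,-0.03,0,0,0,0,-0.01,-0.06,0,0,0,0,-0.015,-0.09,0,0,0,0,-0.02,-0.12,0,0,0,0,-0.023,-0.145,0,0,0,0]

```text
time_s: 24.03
tool_pos: [546.9, -290.0, 103.1]
tcp_rot: [-1.181, 1.254, -1.252]
ft_force: [2.0, -0.1, -1.5]
finger_gap: 28.4
```

Call:
carry_out:
  moves: [-0.002,-0.015,0,0,0,0,-0.004,-0.03,0,0,0,0,-0.0041,-0.0374,0,0,0,0,-0.0041,-0.0374,0,0,0,0,-0.0041,-0.0374,0,0,0,0]

```text
time_s: 24.45
tool_pos: [544.0, -325.0, 103.9]
tcp_rot: [-1.181, 1.253, -1.252]
ft_force: [1.6, 1.1, -2.2]
finger_gap: 28.6
```

```bash
python3 -c "
from h import *
o=st();print(o['moment']);snap('scene','s27',(120,220,300,380),4.4);snap('top','t27',(400,110,560,230),5)"
```

```text
t 24.45 tcp [ 544.  -325.   103.9] jaw -0.0587 down [-0.     0.001 -1.   ] F [ 1.6  1.1 -2.2] gap 28.6 q [-0.67  0.52 -0.03  1.02  0.    0.96]
[ 0.09371705 -0.01486305 -0.00271212]
```

View pics/s27.png

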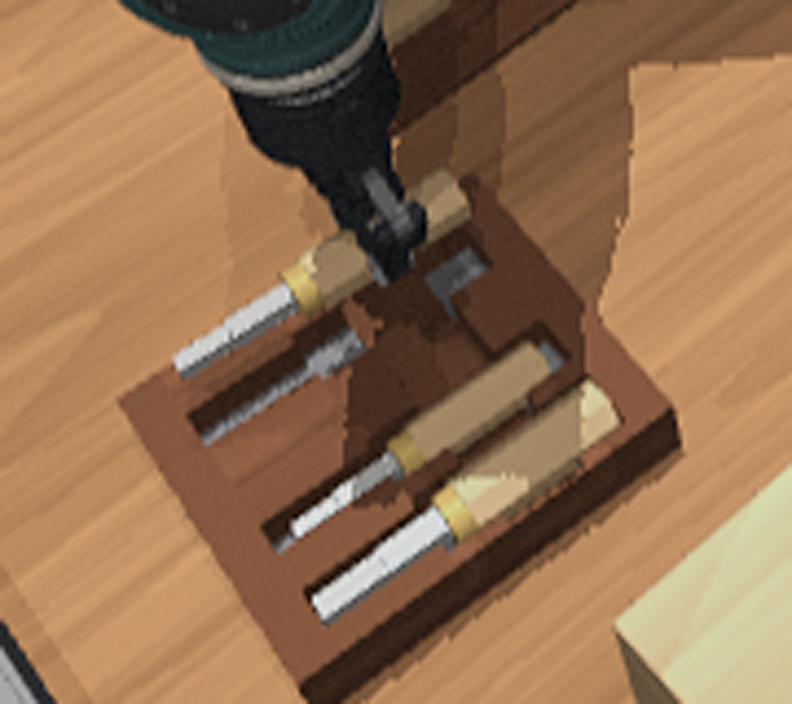

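View pics/t27.png

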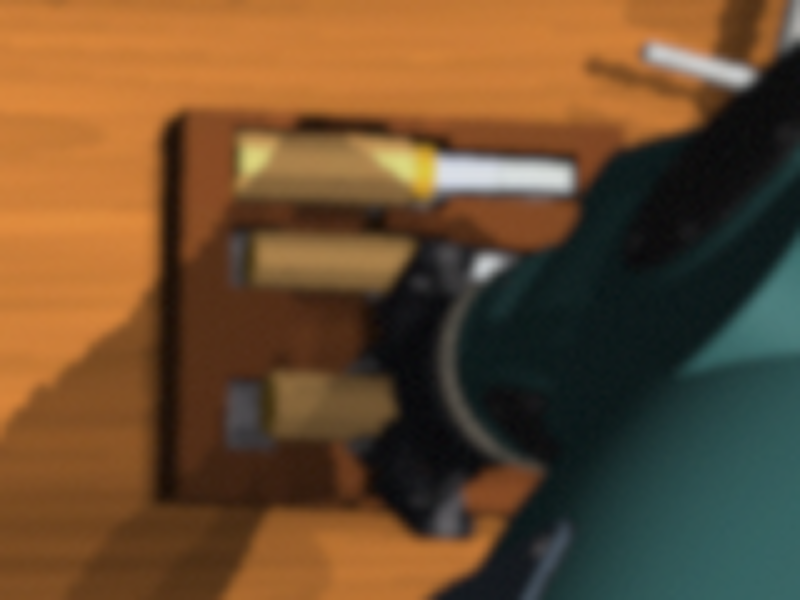

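```bash
python3 -c "
from h import *
b=atz('top',(400+266/5-.4,110+404/5-.4),99);print('butt',b)
t=atz('scene',(120+179/4.4-.4,220+366/4.4-.4),99);print('tip',t)
print(np.linalg.norm((t-b)[:2]),'yaw',np.arctan2(*(t-b)[[1,0]]))
e=np.array([np.cos(-1.630),np.sin(-1.630)]);s=np.array([542.5,-358.1]);print('want butt',s-82.5*e,'tip',s+82.5*e)
print(pix('scene',[*(s+82.5*e),36]),pix('scene',[*(s+87.5*e),46]))
"
```

```text
butt [ 547.67689649 -273.90681193   99.        ]
tip [ 535.86983114 -438.91175169   99.        ]
165.4268325822506 yaw -1.6422304026350303
want butt [ 547.38145023 -275.74454211] tip [ 537.61854977 -440.45545789]
[[167.7858011  317.11314973]] [[164.6382425  316.36974454]]
```

Call:
carry_out:
  moves: [0,-0.0015,-0.01,0,0,0,0,-0.0015,-0.02,0,0,0,0,-0.0015,-0.03,0,0,0,0,-0.0015,-0.035,0,0,0,0,-0.0015,-0.035,0,0,0]

```text
time_s: 24.97
tool_pos: [543.2, -326.4, 67.3]
tcp_rot: [-1.181, 1.255, -1.25]
ft_force: [-0.7, 0.4, -1.3]
finger_gap: 28.6
```

```bash
python3 -c "
from h import *
o=st();print(o['moment']);snap('scene','s28',(130,240,260,340),6);snap('top','t28',(420,150,520,220),8)"
```

```text
t 24.97 tcp [ 543.2 -326.4   67.3] jaw -0.0589 down [-0.002  0.002 -1.   ] F [-0.7  0.4 -1.3] gap 28.6 q [-0.67  0.55 -0.09  0.94  0.    0.96]
[0.02621999 0.01482345 0.05390664]
```

View pics/s28.png

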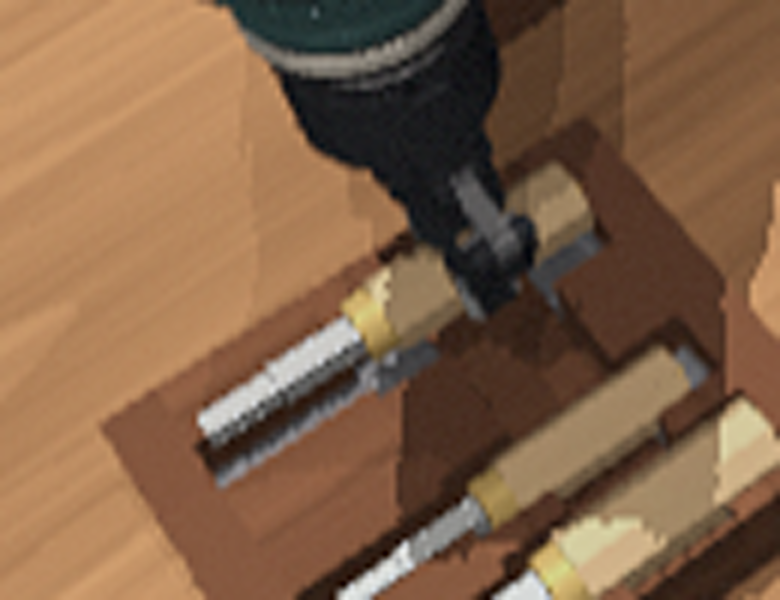

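View pics/t28.png

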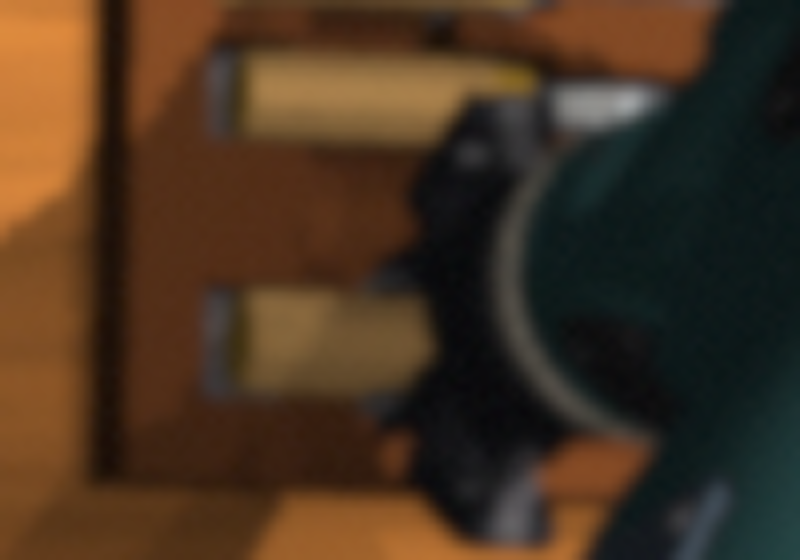

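```bash
python3 -c "
from h import *
e=np.array([np.cos(-1.630),np.sin(-1.630)]);n=np.array([-e[1],e[0]]);s=np.array([542.5,-358.1])
g=lambda c:np.array([130+c[0]/6-.42,240+c[1]/6-.42])
P=lambda a,b,z:(pix('scene',[*(s+a*e+b*n),z])[0]-[130,240]+.42)*6
print('n',n)
print('tip pred crop',P(82.5,0,62.4),P(82.5,5,67.4),P(82.5,5,57.4),P(82.5,-5,67.4))
print('slot near corner pred',P(87.5,12,46),'far corner',P(87.5,-12,46),'floor near',P(87.5,12,21))
print('tray corners',P(112,-45,46),P(-112,-45,46))
print('butt top',P(-82.5,0,77.4))
"
```

```text
n [ 0.99824797 -0.05916909]
tip pred crop [210.34341342 432.42989626] [212.69109567 435.05288002] [219.9623939  447.67644273] [200.70423998 417.15134301]
slot near corner pred [224.65325151 482.28665691] far corner [196.2261401 439.462167 ] floor near [242.23905431 512.33538607]
tray corners [100.4288822  419.29370308] [586.81488049 108.43141721]
butt top [571.06573626 171.58573928]
```

Call:
carry_out:
  moves: [0.002,0,0,0,0,0,0.002,0,-0.003,0,0,0,0.002,0,-0.006,0,0,0,0.002,0,-0.008,0,0,0,0.002,0,-0.008,0,0,0]

```text
time_s: 25.48
tool_pos: [545.7, -327.0, 60.7]
tcp_rot: [-1.181, 1.253, -1.252]
ft_force: [-0.1, 0.4, -1.3]
finger_gap: 28.4
```

```bash
python3 -c "
from h import *
o=st();print(o['moment']);snap('scene','s29',(130,240,260,340),6);snap('top','t29',(420,150,520,220),8)"
```

```text
t 25.48 tcp [ 545.7 -327.    60.7] jaw -0.059 down [-0.001  0.    -1.   ] F [-0.1  0.4 -1.3] gap 28.4 q [-0.67  0.55 -0.09  0.92 -0.    0.96]
[ 0.07071864  0.0556514  -0.01203278]
```

View pics/s29.png

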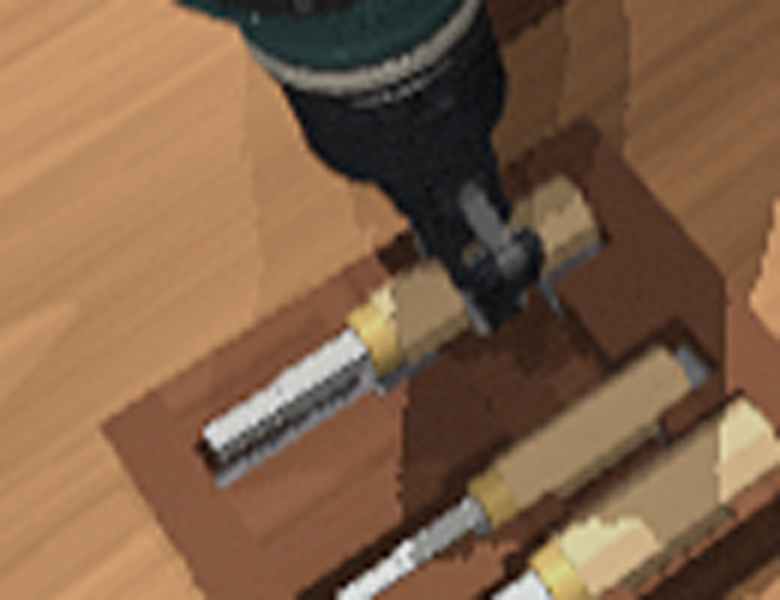

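View pics/t29.png

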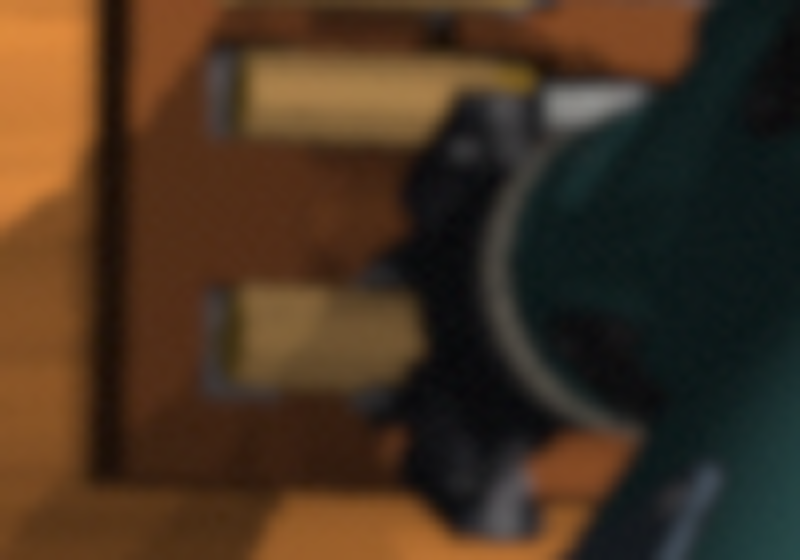

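Call:
carry_out:
  moves: [-0.0005,0,-0.003,0,0,0,-0.0005,0,-0.006,0,0,0,-0.0005,0,-0.008,0,0,0,-0.0005,0,-0.008,0,0,0]

```text
time_s: 25.92
tool_pos: [545.1, -327.0, 52.7]
tcp_rot: [-1.181, 1.253, -1.252]
ft_force: [-0.1, 0.0, -1.9]
finger_gap: 28.9
```

Call:
carry_out:
  moves: [0,0,-0.003,0,0,0,0,0,-0.006,0,0,0,0,0,-0.008,0,0,0,0,0,-0.008,0,0,0]

```text
time_s: 26.25
tool_pos: [545.2, -327.0, 44.6]
tcp_rot: [-1.181, 1.253, -1.252]
ft_force: [-0.1, -0.7, -1.4]
finger_gap: 28.5
```

```bash
python3 -c "
from h import *
o=st();print(o['moment']);snap('scene','s30',(130,240,260,340),6);snap('top','t30',(420,150,520,220),8)"
```

```text
t 26.25 tcp [ 545.2 -327.    44.6] jaw -0.059 down [-0.001  0.    -1.   ] F [-0.1 -0.7 -1.4] gap 28.5 q [-0.67  0.57 -0.12  0.89  0.    0.96]
[ 0.03574579 -0.01972995  0.00721457]
```

View pics/s30.png

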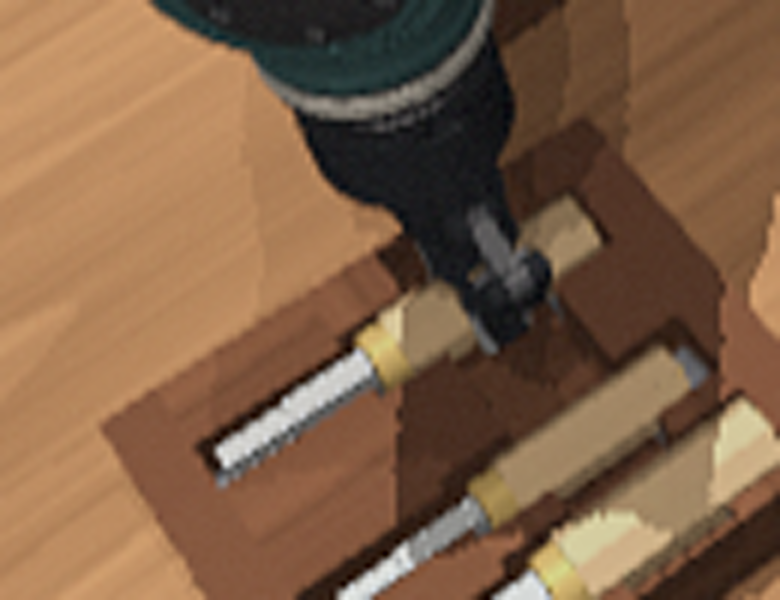

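View pics/t30.png

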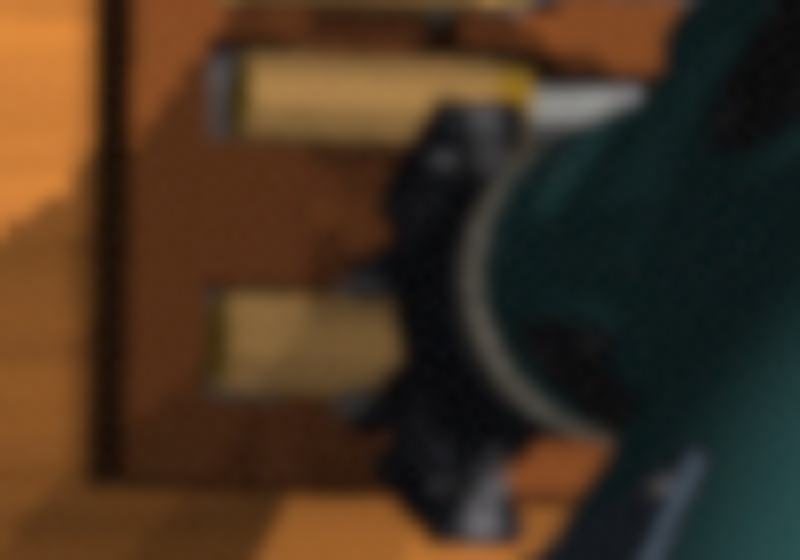

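Call:
carry_out:
  moves: [0,0,-0.0015,0,0,0,0,0,-0.003,0,0,0,0,0,-0.003,0,0,0]

```text
time_s: 26.6
tool_pos: [545.3, -327.1, 41.9]
tcp_rot: [-1.181, 1.253, -1.252]
ft_force: [-0.1, -0.3, -2.4]
finger_gap: 28.7
```

Call:
carry_out:
  moves: [0,0,-0.0005,0,0,0,0,0,-0.001,0,0,0,0,0,-0.001,0,0,0]

```text
time_s: 26.85
tool_pos: [545.4, -327.1, 41.2]
tcp_rot: [-1.181, 1.253, -1.252]
ft_force: [0.4, 1.3, -0.7]
finger_gap: 28.7
```

Call:
carry_out:
  moves: [0,0,-0.0004,0,0,0,0,0,-0.0006,0,0,0,0,0,-0.0006,0,0,0]

```text
time_s: 27.1
tool_pos: [545.4, -327.2, 40.9]
tcp_rot: [-1.181, 1.252, -1.253]
ft_force: [-1.1, 0.9, 4.2]
finger_gap: 28.5
```

It is seated at the expected height, with a contact force of about 4 N. I release with a limited opening.

Call:
carry_out:
  moves: [0,0,0,0,0,0,0,0,0,0,0,0,0,0,0,0,0,0,0,0,0,0,0,0]
  hand: 0.5

```text
time_s: 27.43
tool_pos: [545.4, -327.2, 40.6]
tcp_rot: [-1.181, 1.252, -1.253]
ft_force: [0.2, -0.0, -0.0]
finger_gap: 42.9
```

Call:
carry_out:
  moves: [0,0,0.01,0,0,0,0,0,0.03,0,0,0,0,0,0.06,0,0,0,0,0,0.095,0,0,0,0,0,0.13,0,0,0]

```text
time_s: 27.85
tool_pos: [545.0, -326.9, 172.7]
tcp_rot: [-1.181, 1.253, -1.252]
ft_force: [1.2, -0.7, 0.1]
finger_gap: 43.0
```

Call:
carry_out:
  moves: [-0.03,0.03,0.02,0,0,0,-0.06,0.06,0.04,0,0,0,-0.09,0.09,0.05,0,0,0,-0.12,0.12,0.05,0,0,0,-0.14,0.14,0.05,0,0,0]

```text
time_s: 28.27
tool_pos: [404.2, -186.0, 221.9]
tcp_rot: [-1.18, 1.251, -1.254]
ft_force: [1.0, -0.0, 1.2]
finger_gap: 42.5
```

```bash
python3 -c "
from h import *
o=st();snap('scene','s31',(130,240,260,340),6);snap('top','t31',(420,120,540,220),6)"
```

```text
t 28.27 tcp [ 404.2 -186.   221.9] jaw -0.0592 down [ 0.002 -0.001 -1.   ] F [ 1.  -0.   1.2] gap 42.5 q [-0.61  0.13 -0.28  1.15  0.    1.01]
```

View pics/s31.png

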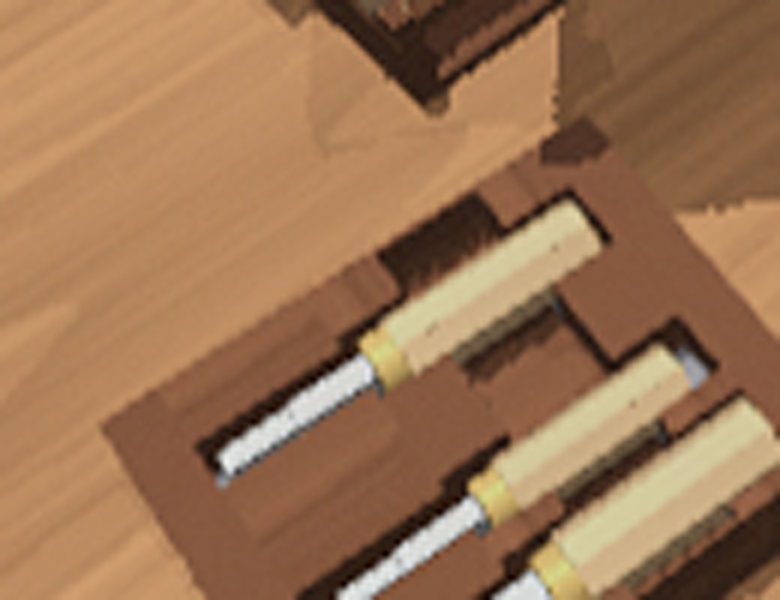

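View pics/t31.png

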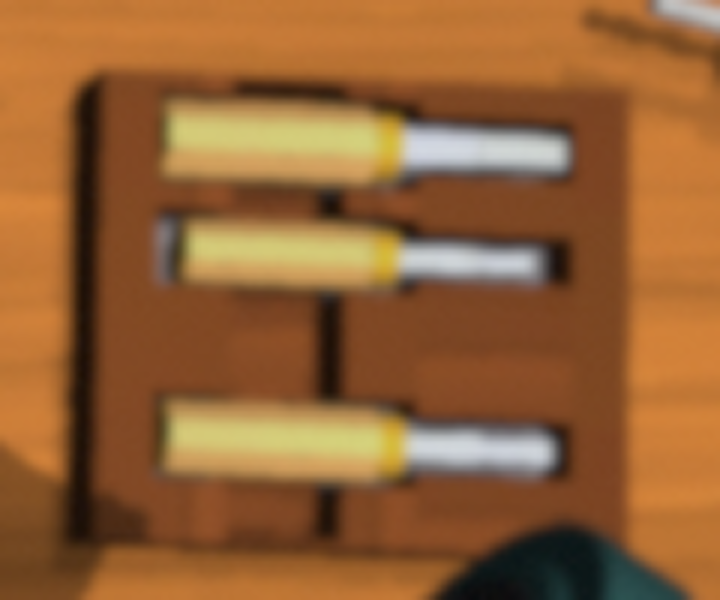

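View pics/s31_full.png

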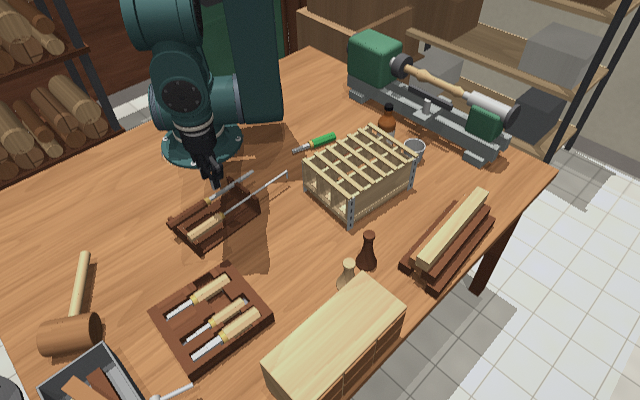

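View pics/t31_full.png

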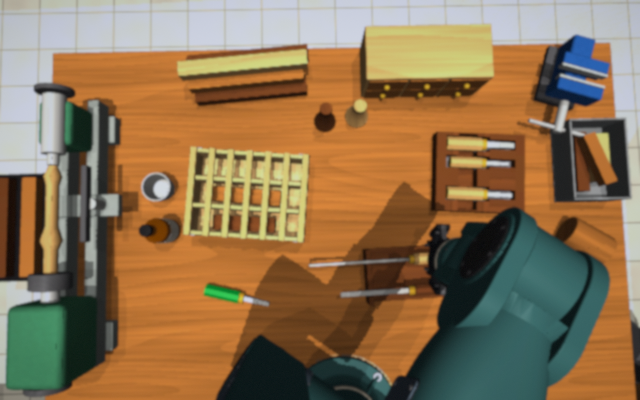

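The reamer lies in the slot with its blade at the narrow end. The hook's bent end is at scene (286,171), where it began, and everything else is unmoved. I hand in.

```bash
python3 -c "
from cell import hand_in
print(hand_in())"
```

```text
the job is handed in; nothing more can be done
None
```

The job is done in the order asked and handed in at about 28.3 s of the 72 s allowed.

**What I did:**
- I drew the reamer out of the +x lane with the hook, until its blade stood about 62 mm out of the mouth.
- The hook went back in its rest.
- I took the reamer by the blade, brought it out level and laid it on the bench.
- I then took it by the handle and lowered it into the empty slot, blade to the narrow end. It met no resistance until it seated at the expected height, with about 4 N of contact.

**Last checks:**
- Both pictures show the reamer within the slot, with a small gap at each end.
- The hook's bent end and butt are back on their starting pixels.
- The billets, chisel, bells, oil bottle, tin and green look-alike appear unmoved in the pictures.
- The gripper is open and clear of everything at z = 222 mm.

**Disagreement:** the two cameras differed by about 4 mm on the tray's x position. I went between the two, nearer the top view, and the free descent bore that out.

**Highest force I read:** about 31 N at the wrist, briefly, while pressing the hook into its rest. I backed off before releasing it.

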